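# Level the fume-cupboard stage and set the dish on it

### The arm

A 7-joint arm with a two-finger parallel gripper is mounted at the origin on the work surface. World frame = base frame: x ahead of the robot, y to its left, z up, the work surface at z = 0. Lengths are in m, angles in degrees, forces in N, time in s.
With the tool pointing down it reaches from about 0.425 to 0.875 m from the base axis. Payload 4.7 kg.
Tool frame: the origin (TCP) lies at the very end of the fingers, on their centre line; the grasp point (between the pads) lies env.tcp_to_grasp behind it (env.tcp_to_grasp is the distance from the TCP to the grasp point, in m); z points along the fingers, x is the direction in which the jaws open and shut, and the axes are right-handed (so a half turn about z gives the same grasp; the last joint's range is limited). The gripper opens to 87 mm and grips with 3 to 60 N. Pads are 19 mm wide; open, the fingers measure 117 mm over their backs; the gripper's body (75 mm by 190 mm) begins 51 mm behind the grasp point.
Start: joints at [74.719, 18.392, -4.016, 83.108, 1.295, 78.541, -3.26], TCP at [0.18, -0.625, 0.223] pointing down, gripper open.
Joint ranges: [-163.93, 163.93], [-17.29, 119.83], [-79.2, 71.16], [3.27, 140.29], [-89.18, 269.18], [5.43, 117.66], [-154.24, 154.24]. Speed limits (degrees/s): [147.25, 147.25, 180, 180, 180, 180, 180].

### API

Orientations are given as [roll, pitch, yaw] about the fixed x, y, z axes, in that order (R = Rz(yaw) Ry(pitch) Rx(roll)).
In Python, from cell import env gives the robot as it stands. The module is installed in compiled form; this text tells all that it offers.
- The arm moves only by the tool send_rows, never from a script. Its argument "steps" is a list of rows, each a list of 3 entries, a list of its own where there are three numbers: the shift along the tool's x, y, z in m, then the turn, a rotation vector about the tool's x, y, z in rad, then the finger opening in m, from 0 to 0.087. A call has exactly 5 rows; each row is the pose to reach, as a shift and turn from the pose commanded when the call began, along the tool's axes at that moment; what a row does not reach only later rows make up. A row lasts 1/12 s, in which the tool goes at most 41.7 mm and 7.16 degrees, less where a joint would pass 70% of its speed; a pose out of reach is approached as far as the arm can. A call with a gripper value outside its range is refused whole. The fingers move at their own pace and stop on an object; "grip_force" is the grip in N (left out, the last holds). Time passes only in rows, so rows that repeat a pose let the fingers close, or fill a call up. It gives the time, the measured TCP pose, the force and the opening at its end, in the units of the state.
- env.get_obs(): the state, without advancing time (a new reading comes with each control period).
- env.read_camera(name): name is "scene" or "top"; returns a dict with "pixels" (384x512x3 uint8, red, green, blue), "fx", "fy", "cx", "cy" (pixels), "k1" (the pictures are not rectified: a ray, as slopes to the right and down, at radius r is drawn at 1 + k1 r^2 times it, then the intrinsics apply), "position" and "rotation" of the camera in the world. Camera axes: x right, y up, looking along -z (the intrinsics and any distortion apply to the point x, -y, -z); pixel columns grow to the right and rows downward; lengths in m; the calibration is good to about 2 mm. A picture is of the moment at which its call begins. There is no depth.
- env.sign_off(): hands the job in, once; it reports no verdict.
The state is a dict: "time_s": time; "qpos": joint angles; "joint_velocities": joint speeds; "effort": joint torques, N m; "tool_pos": TCP position; "tool_rot": TCP orientation; "force": force on the tool from outside, world axes, zero at the start; "wrist_torque": the same for the moment, N m; "grip_width": finger opening in m.
Only numpy, scipy, OpenCV 4.12 (cv2) and the standard library are available. Lean on these libraries where they do the work, as an engineer would, in place of code of your own. Each camera call takes 0.05 s, during which the arm holds its last target.

### The job

The blue stage is out of level: turn its two slanted black foot-screw knobs in turn until the bubble lies wholly inside the black ring of the round vial. Only then set the white porcelain dish gently upright inside the white circle on the stage and let go, with the bubble still inside the ring. Do not shift or knock over the bottle, the beaker or the jar.

Things in the scene. Friction and masses are not known exactly. Their poses are not given: they have to be found in the camera images.
- station: Levelling stage, fixed to the bench: dark steel base 250 x 300 x 10 mm (x -120 to +130 mm). Origin: on the bench top under the stage's middle; z up, x from its front (the knob side, which faces the robot) to its back, y to the left.
- plate: Blue plate on the station, 205 x 270 x 12 mm (station x -85 to +120 mm), top 60 mm above the bench at level, tilting up to about 2 deg. Origin: its rear pivot, at (0.090, 0, 0.040) in the station frame; axes as the station's. An aluminium gearbox (34 x 36 mm, rising 18 mm) stands on each front corner.
- grip_left (a point): Grip point on the axis of the left knob, 19 mm above its underside, 11 mm below its end; at level at (-0.068, +0.1455, 0.100) in the station frame; does not turn with it. Knob: black, ribbed, round, 32 mm diameter, 30 mm long, on a 22 mm neck (about 14 mm free) from an aluminium gearbox. Its axis leans 30 deg outward: (0, +0.5, 0.866) in the station frame; grip it along that axis, at any angle about it.
- grip_right (a point): Grip point on the axis of the right knob, 19 mm above its underside, 11 mm below its end; at level at (-0.068, -0.1455, 0.100) in the station frame; does not turn with it. Knob: black, ribbed, round, 32 mm diameter, 30 mm long, on a 22 mm neck (about 14 mm free) from an aluminium gearbox. Its axis leans 30 deg outward: (0, -0.5, 0.866) in the station frame; grip it along that axis, at any angle about it.
- foot_left (a point): Top of the left foot screw, at plate level (-0.075, +0.110, 0.060) in the station frame, driven by the left knob. Turning the knob clockwise, looking onto its end, raises this corner (8 mm a turn) and moves the bubble 4.5 mm per rad along (-0.555, +0.832, 0) in the station frame. Turns stiffly (0.05 N m), stays put; stops 5.2 rad apart, level lies between them. Both screws' effects add up.
- foot_right (a point): Top of the right foot screw, at plate level (-0.075, -0.110, 0.060) in the station frame, driven by the right knob. Turning the knob clockwise, looking onto its end, raises this corner (8 mm a turn) and moves the bubble 4.5 mm per rad along (-0.555, -0.832, 0) in the station frame. Turns stiffly (0.05 N m), stays put; stops 5.2 rad apart, level lies between them. Both screws' effects add up.
- ring_centre (a point): Centre of the black ring (inner radius 10 mm) drawn on the yellow-green face of the round vial, a 64 mm wide, 10 mm high disc on the plate, midway between the knobs: (-0.047, 0, 0.072) in the station frame when level.
- bubble_centre (a point): Centre of the pale round bubble (radius 6 mm) that moves over the vial's face towards the plate's high side; it is level when it lies over ring_centre. Starts up to about 17 mm away; it follows the tilt with a lag of about half a second.
- dish_mark (a point): Centre, on the plate's top, of the white painted circle (inner radius 42 mm) where the dish goes: (0.045, 0, 0.060) in the station frame when level.
- dish: White porcelain dish, open round cup with upright sides, 60 mm outer diameter, 40 mm high, wall 3 mm, 0.08 to 0.17 kg, standing on the bench left or right of the stage. Origin: centre of its underside; z up when upright. Can be gripped across its outside.
- bottle: Amber bottle with black cap, 64 mm diameter, 125 mm high, not to be disturbed. Origin: centre of its underside.
- beaker: Glass beaker, up to 68 mm diameter, 90 mm high, not to be disturbed. Origin: centre of its underside.
- jar: White jar with red lid, 60 mm diameter, 75 mm high, not to be disturbed. Origin: centre of its underside.
There are look-alikes about, which are no part of the job. Several things look just like the dish: the one meant starts farthest to the robot's left.

How it is judged:
By the outcome, as a careful person would: the job done as asked, in the order asked, and still so for the second after the job is handed in, with the robot touching nothing.
It also fails if it takes over 67 s, if anything falls off the work surface, if the arm or the gripper's body presses on something with over 40 N, if the wrist force passes 120 N, or if a joint passes its speed limit or range.

## Working session

There is one attempt and no reset: what is moved stays moved. The work goes in short steps, Python scripts to look and compute and a tool call to move; the robot and the scene stay as the last step left them, time stands still between calls to the robot, and variables do not carry over. Pictures are saved under pics/ and viewed, and the job is handed in when it is done.

Besides the shell and the picture viewer there is one more tool, called by a JSON object that holds its "fn" and its "kwargs", one argument or row to a line. send_rows: Moves the arm, as the interface text tells. Its arguments: {"type":"object","properties":{"steps":{"type":"array"},"grip_force":{"type":"number"}},"required":["steps"]}

```bash
mkdir -p pics; ls; python3 - <<'E'
from cell import env
import cv2
print(env.get_obs(), env.tcp_to_grasp)
for n in("scene","top"):
    c=env.read_camera(n); print(n,{k:v for k,v in c.items() if k!="pixels"})
    cv2.imwrite(f"pics/{n}0.png",cv2.resize(c["pixels"][:,:,::-1],(800,600),interpolation=cv2.INTER_CUBIC))
    cv2.imwrite(f"pics/{n}0raw.png",c["pixels"][:,:,::-1])
E
```

```text
pics
{'time_s': 0.0, 'qpos': array([74.71826458, 18.43846868, -4.01635849, 83.17642774,  1.2958132 ,
       78.53933244, -3.26000022]), 'joint_velocities': array([-0.08344112,  0.10848881, -0.01359873, -0.01285701, -0.0315961 ,
       -0.00188245, -0.0163078 ]), 'effort': array([ 8.93515025e-04, -4.91278732e+01, -4.03429773e-01, -3.12523162e+01,
       -6.38392568e-02,  4.37599292e-02,  1.78919800e-04]), 'tool_pos': array([ 0.1799415 , -0.62401659,  0.22145495]), 'tool_rot': array([ 1.79993697e+02,  1.08936232e-01, -7.39075403e+01]), 'force': array([-0.23460804, -0.64534387,  1.0787489 ]), 'wrist_torque': array([0.05036726, 0.01037579, 0.00830565]), 'grip_width': 0.08703298826011208} 0.0187
scene {'fx': 346.9496798620445, 'fy': 346.9496798620445, 'cx': 252.4355613823819, 'cy': 193.53161612287755, 'k1': 0.018676622088984816, 'position': array([1.3612528 , 0.32636   , 0.66541912]), 'rotation': array([ 57.40783901,   1.41494492, 113.29173525])}
top {'fx': 359.1252544155263, 'fy': 359.1252544155263, 'cx': 254.17938440465176, 'cy': 189.96209212168202, 'k1': 0.03224494737330714, 'position': array([ 0.30220614, -0.04173214,  1.10738212]), 'rotation': array([ 1.18014961e+01, -7.93216366e-03, -9.45140332e+01])}
```

View pics/scene0.png

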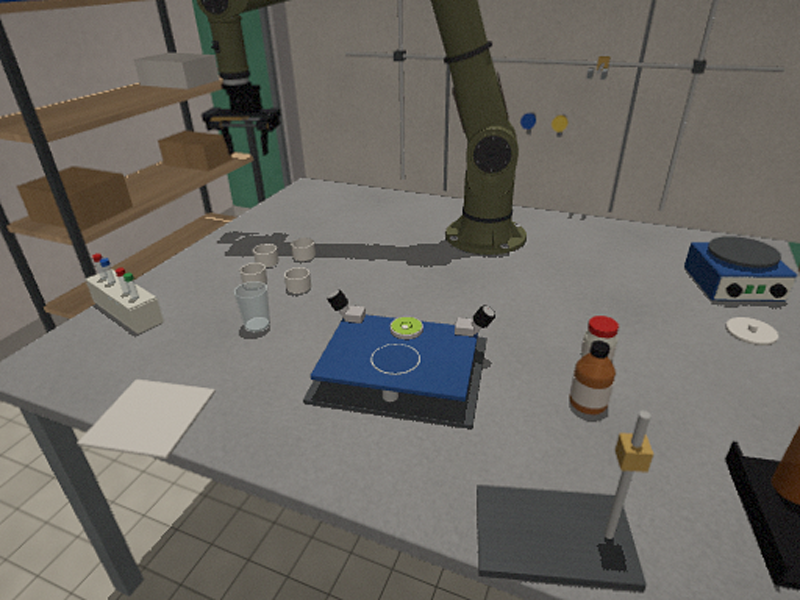

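View pics/top0.png

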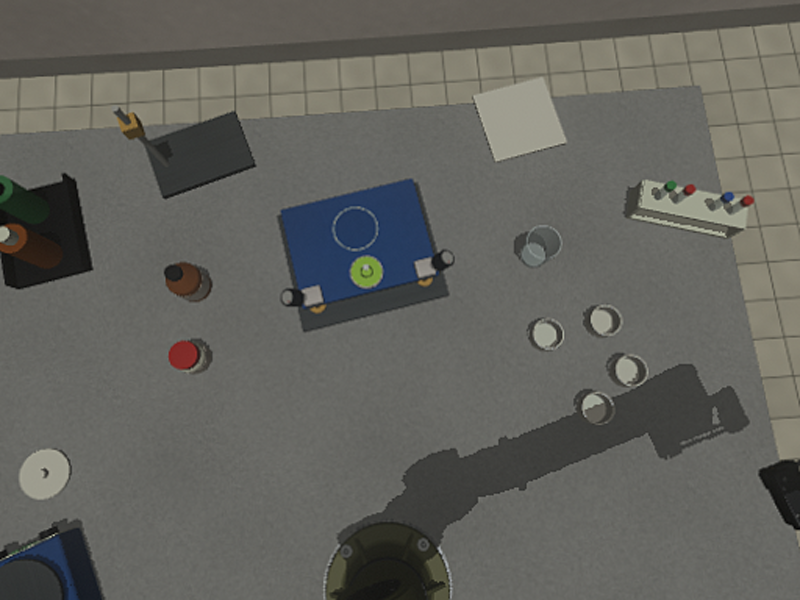

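The dish-like things in the top view (800x600 pixels) are at (546,333), (604,320), (629,370) and (596,407). The robot's left is image-left, so the one at (546,333) should be the dish. I'll work out positions and take close crops.

```bash
cat > h.py <<'E'
import numpy as np, cv2
from scipy.spatial.transform import Rotation as R
from scipy.optimize import least_squares
def eul(r): return R.from_euler('xyz',r,degrees=True)
def proj(c,P):
    P=np.atleast_2d(P); q=eul(c['rotation']).inv().apply(P-c['position'])
    s=np.c_[q[:,0]/-q[:,2], -q[:,1]/-q[:,2]]; r2=(s**2).sum(1,keepdims=True)
    s=s*(1+c['k1']*r2); return s*[c['fx'],c['fy']]+[c['cx'],c['cy']]
def back(c,uv,z):
    uv=np.asarray(uv,float); d=(uv-[c['cx'],c['cy']])/[c['fx'],c['fy']]; s=d.copy()
    for _ in range(20): s=d/(1+c['k1']*(s**2).sum())
    v=eul(c['rotation']).apply([s[0],-s[1],-1]); t=(z-c['position'][2])/v[2]
    return c['position']+t*v
def crop(c,u0,v0,u1,v1,name,w=800,h=600):
    im=c['pixels'][v0:v1,u0:u1,::-1]; k=min(w/(u1-u0),h/(v1-v0)); 
    im=cv2.resize(im,None,fx=k,fy=k,interpolation=cv2.INTER_CUBIC); cv2.imwrite('pics/'+name,im); print(name,'scale',k,'origin',u0,v0)
E
python3 - <<'E'
from cell import env
from h import *
c=env.read_camera("top"); s=env.read_camera("scene")
for p in [(546,333),(604,320),(629,370),(596,407)]: print(p,back(c,np.array(p)*.64,.04))
print('bottle',back(c,np.array((176,274))*.64,.125),'jar',back(c,np.array((184,355))*.64,.075),'beaker',back(c,np.array((533,255))*.64,.0))
crop(c,170,105,300,215,'c1.png'); crop(c,325,180,425,280,'c2.png'); crop(s,190,170,330,275,'c3.png')
E
```

```text
(546, 333) [ 0.43162245 -0.33772195  0.04      ]
(604, 320) [ 0.44800576 -0.45143032  0.04      ]
(629, 370) [ 0.35002548 -0.48308287  0.04      ]
(596, 407) [ 0.28703186 -0.41117117  0.04      ]
bottle [0.57974298 0.33435592 0.125     ] jar [0.43944892 0.33873185 0.075     ] beaker [ 0.59804447 -0.34374124  0.        ]
c1.png scale 5.454545454545454 origin 170 105
c2.png scale 6.0 origin 325 180
c3.png scale 5.714285714285714 origin 190 170
```

View pics/c1.png

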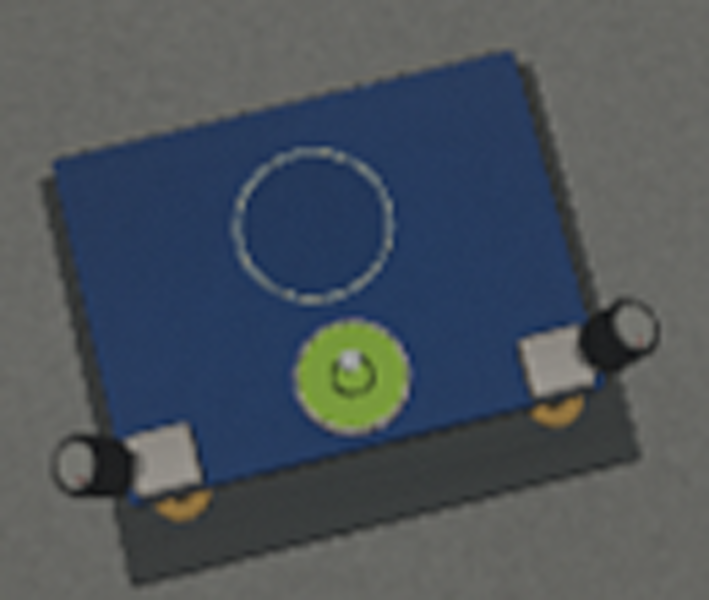

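View pics/c2.png

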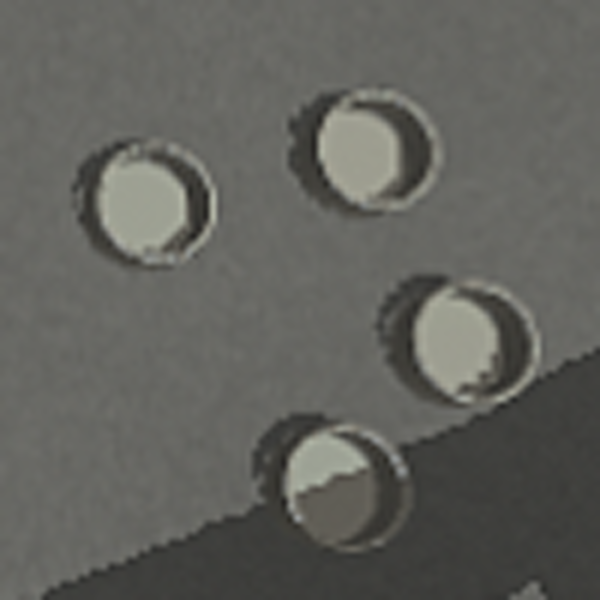

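View pics/c3.png

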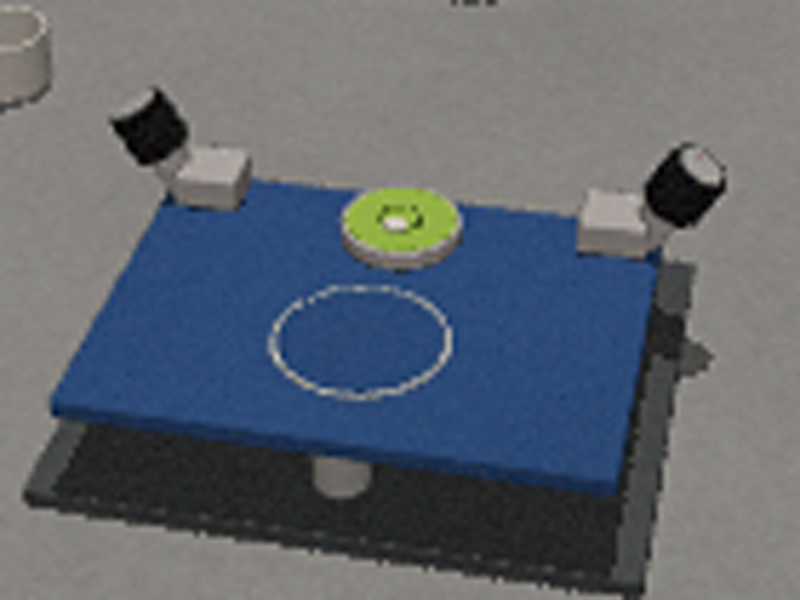

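```bash
cat > fit.py <<'E'
from h import *
def fit(c,s,verbose=1):
    T=lambda x,y:(np.array((x,y))/5.4545+[170,105]-[0.41,0.41]); S=lambda x,y:(np.array((x,y))/5.714+[190,170]-[.41,.41])
    piv=np.array([.09,0,.04])
    # (cam, pix, point station level, onplate)
    D=[(c,T(54,160),(.12,.135,.06),1),(c,T(515,52),(.12,-.135,.06),1),(c,T(314,226),(.045,0,.06),1),(c,T(353,377),(-.047,0,.070),1),
       (c,T(135,585),(-.12,.15,.01),0),(c,T(640,458),(-.12,-.15,.01),0),(c,T(78,467),(-.068,.151,.1095),1),(c,T(636,327),(-.068,-.151,.1095),1),
       (s,S(52,403),(.12,-.135,.06),1),(s,S(615,480),(.12,.135,.06),1),(s,S(361,342),(.045,0,.06),1),(s,S(401,225),(-.047,0,.072),1),(s,S(706,167),(-.068,.151,.1095),1)]
    def P(p,q,on):
        q=np.array(q)
        if on: q=piv+R.from_euler('xyz',[p[3],p[4],0]).apply(q-piv)
        return R.from_euler('z',p[2]).apply(q)+[p[0],p[1],0]
    def f(p): return np.concatenate([(proj(cc,P(p,q,on))[0]-u) for cc,u,q,on in D]+[1e1*p[3:]])
    r=least_squares(f,[.55,0,.2,0,0],loss='soft_l1')
    if verbose: print(r.x, np.degrees(r.x[2])); print(f(r.x)[:-2].reshape(-1,2).round(1).tolist())
    return r.x,P
E
python3 - <<'E'
from cell import env
from h import *; from fit import fit
c=env.read_camera("top"); s=env.read_camera("scene")
p,P=fit(c,s)
for T in['dish']: print(back(c,(350.8-.4,213.5-.4),.04))
crop(c,222,160,248,184,'v1.png'); crop(s,245,198,277,222,'v2.png')
E
```

```text
[ 0.62058004  0.0043725   0.17088382  0.00335081 -0.02785712] 9.790921644579822
[[-0.7, -0.6], [-0.1, -0.9], [0.2, -0.1], [0.1, -0.1], [-0.8, 0.0], [0.5, -0.2], [0.0, -0.1], [0.0, 0.4], [-0.8, -0.8], [0.7, -0.4], [0.3, -0.3], [0.3, -1.2], [-0.8, 0.1]]
[ 0.43146063 -0.34057814  0.04      ]
v1.png scale 25.0 origin 222 160
v2.png scale 25.0 origin 245 198
```

View pics/v1.png

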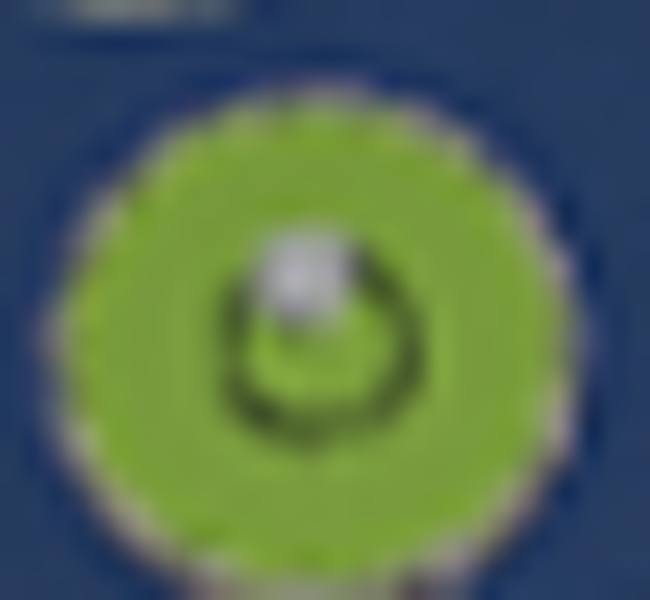

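View pics/v2.png

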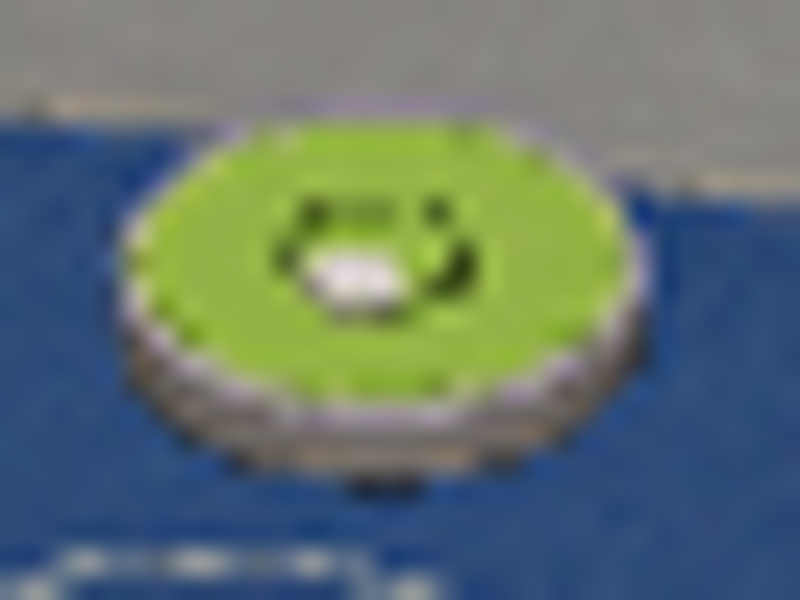

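Top crop v1 (25x, origin 222,160) shows the ring centre at about (317,350) and the bubble at (302,275), so the bubble is off towards the stage's rear. c2 confirms the dish as the leftmost of the four white cups, at raw pixel (350,213). Next I'll work out the knob turns and grasp poses.

```bash
cat > cfg.py <<'E'
from h import *
SX,SY,SYAW=.62058,.00437,.17088
piv=np.array([.09,0,.04])
def st(q,b=(0,0)):   # station (level) point -> world, with bubble offset b (m, station)
    tx,ty=b[0]/.647,b[1]/.647  # upward slope along x,y
    q=piv+R.from_euler('xyz',[ty,-tx,0]).apply(np.array(q,float)-piv)
    return R.from_euler('z',SYAW).apply(q)+[SX,SY,0]
def tool(side,phi=0):  # tool rotation: z down the knob axis; phi about tool z from jaw along station x
    z=np.array([0,-.5*side,-.866]);z/=np.linalg.norm(z);x=np.array([1.,0,0]);y=np.cross(z,x)
    return R.from_euler('z',SYAW)*R.from_matrix(np.c_[x,y,z])*R.from_rotvec([0,0,phi])
def delta(o,pos,rot):
    r0=eul(o['tool_rot']); 
    print('now',np.round(o['tool_pos'],4),np.round(o['tool_rot'],1),'q',np.round(o['qpos'],1),'t',round(o['time_s'],2))
    print('shift(tool)',np.round(r0.inv().apply(np.array(pos)-o['tool_pos']),4),'rotvec',np.round((r0.inv()*rot).as_rotvec(),4))
def bub(c,ring,bb):
    a=back(c,ring,.071);b=back(c,bb,.071); return R.from_euler('z',-SYAW).apply(b-a)*1000
def turns(off): # mm -> cw rad left,right
    A=4.5*np.array([[-.555,-.555],[.832,-.832]]); return np.linalg.solve(A,-np.array(off)[:2])
E
python3 - <<'E'
from cell import env
from cfg import *
c=env.read_camera("top"); s=env.read_camera("scene")
b1=bub(c,np.array((317,350))/25+[222,160],np.array((302,275))/25+[222,160]);
b2=bub(s,np.array((377,250))/25+[245,198],np.array((355,278))/25+[245,198]);
print(b1,b2,turns(b1),turns(b2))
b=b1/1000
o=env.get_obs()
for side in(-1,1):
    g=st((-.068,side*.1455,.1),b)
    for ph in (-1,1,):
        rt=tool(side,np.radians(50)*ph)
        print(side,ph,'grip',g.round(4),'tcp',(g+.0187*rt.apply([0,0,1])).round(4),'eul',rt.as_euler('xyz',degrees=True).round(1))
    rt=tool(side,0); x=rt.as_matrix()[:,0]
    print('x',x)
E
```

```text
[ 9.39928217 -0.44749233  0.        ] [ 6.17860874 -1.31344523  0.        ] [1.94149943 1.82197691] [1.41236539 1.06155202]
-1 -1 grip [ 0.5775 -0.1507  0.0978] tcp [ 0.5759 -0.1415  0.0816] eul [-159.6  -22.5   55.7]
-1 1 grip [ 0.5775 -0.1507  0.0978] tcp [ 0.5759 -0.1415  0.0816] eul [-159.6   22.5  -36.1]
x [9.85435505e-01 1.70049598e-01 6.93889390e-18]
1 -1 grip [0.528  0.1361 0.0976] tcp [0.5296 0.1269 0.0814] eul [159.6  22.5  55.7]
1 1 grip [0.528  0.1361 0.0976] tcp [0.5296 0.1269 0.0814] eul [159.6 -22.5 -36.1]
x [ 9.85435505e-01  1.70049598e-01 -6.93889390e-18]
```

```bash
cat > d.py <<'E'
# usage: d.py right/left phi_deg back_m [bx by mm]
import sys
from cell import env
from cfg import *
side={'right':-1,'left':1}[sys.argv[1]]; ph=np.radians(float(sys.argv[2])); bk=float(sys.argv[3])
b=np.array([float(v) for v in sys.argv[4:6]] or [8.5,-.5])/1000
rt=tool(side,ph); g=st((-.068,side*.1455,.1),b)
o=env.get_obs(); delta(o,g+(.0187-bk)*rt.apply([0,0,1]),rt)
print('F',o['force'].round(1),'T',o['wrist_torque'].round(2),'w',round(o['grip_width'],4))
E
python3 d.py right -50 .1
```

```text
now [ 0.1801 -0.6245  0.2224] [180.    0.  -73.9] q [74.7 18.4 -4.  83.1  1.3 78.5 -3.3] t 0.4
shift(tool) [-0.3047 -0.5087  0.054 ] rotvec [ 0.6324 -0.1915 -2.2683]
F [-0.2 -0.2  0.2] T [ 0.06 -0.03 -0.  ] w 0.0875
```

{"fn": "send_rows", "kwargs": {
  "steps": [
    [[-0.06,-0.1,0.0],[0.15,-0.05,-0.55],0.087],
    [[-0.09,-0.15,0.0],[0.15,-0.05,-0.55],0.087],
    [[-0.1,-0.17,0.0],[0.15,-0.05,-0.55],0.087],
    [[-0.1,-0.17,0.0],[0.15,-0.05,-0.55],0.087],
    [[-0.1,-0.17,0.0],[0.15,-0.05,-0.55],0.087]
  ]
}}

```text
time_s: 0.82
tool_pos: [0.3181, -0.4787, 0.2229]
tool_rot: [-170.9, 0.4, -41.9]
force: [0.4, 0.5, -0.7]
grip_width: 0.0874
```

```bash
python3 d.py right -50 .1
```

```text
now [ 0.3181 -0.4787  0.2229] [-170.9    0.4  -41.9] q [ 71.   12.3 -13.8  91.4  -5.8  79.4  16.8] t 0.82
shift(tool) [ 0.0065 -0.3787  0.1156] rotvec [ 0.4751 -0.1402 -1.7122]
F [ 0.4  0.5 -0.7] T [-0.18  0.04 -0.06] w 0.0874
```

{"fn": "send_rows", "kwargs": {
  "steps": [
    [[0.0,-0.04,0.01],[0.18,-0.05,-0.6],0.087],
    [[0.0,-0.08,0.02],[0.18,-0.05,-0.6],0.087],
    [[0.0,-0.12,0.025],[0.18,-0.05,-0.6],0.087],
    [[0.0,-0.15,0.03],[0.18,-0.05,-0.6],0.087],
    [[0.0,-0.17,0.03],[0.18,-0.05,-0.6],0.087]
  ]
}}

```text
time_s: 1.23
tool_pos: [0.4343, -0.3497, 0.2196]
tool_rot: [-161.7, -5.1, -7.8]
force: [0.2, 0.0, -0.6]
grip_width: 0.087
```

```bash
python3 d.py right -50 .1
```

```text
now [ 0.4343 -0.3497  0.2196] [-161.7   -5.1   -7.8] q [ 66.6  14.6 -22.8  91.6 -12.1  82.1  39.5] t 1.23
shift(tool) [ 0.1221 -0.1495  0.1148] rotvec [ 0.2983 -0.1005 -1.1109]
F [ 0.2  0.  -0.6] T [-0.35  0.04 -0.04] w 0.087
```

{"fn": "send_rows", "kwargs": {
  "steps": [
    [[0.025,-0.03,0.02],[0.17,-0.055,-0.6],0.08],
    [[0.05,-0.06,0.03],[0.17,-0.055,-0.6],0.08],
    [[0.075,-0.08,0.04],[0.17,-0.055,-0.6],0.08],
    [[0.09,-0.1,0.05],[0.17,-0.055,-0.6],0.08],
    [[0.09,-0.1,0.06],[0.17,-0.055,-0.6],0.08]
  ]
}}

```text
time_s: 1.65
tool_pos: [0.544, -0.2486, 0.2036]
tool_rot: [-157.7, -14.6, 26.1]
force: [-0.1, 1.6, -0.0]
grip_width: 0.0804
```

```bash
python3 d.py right -50 .1
```

```text
now [ 0.544  -0.2486  0.2036] [-157.7  -14.6   26.1] q [ 59.3  25.7 -31.8  83.4 -11.   85.3  59.7] t 1.65
shift(tool) [ 0.0509 -0.0129  0.0589] rotvec [ 0.1312 -0.0527 -0.5059]
F [-0.1  1.6 -0. ] T [-0.41 -0.08  0.08] w 0.0804
```

{"fn": "send_rows", "kwargs": {
  "steps": [
    [[0.02,-0.005,0.02],[0.026,-0.01,-0.1],0.065],
    [[0.035,-0.009,0.04],[0.053,-0.02,-0.2],0.065],
    [[0.045,-0.012,0.05],[0.08,-0.03,-0.31],0.065],
    [[0.051,-0.013,0.059],[0.105,-0.042,-0.41],0.065],
    [[0.051,-0.013,0.059],[0.131,-0.053,-0.506],0.065]
  ]
}}

```text
time_s: 2.07
tool_pos: [0.5808, -0.1944, 0.1644]
tool_rot: [-159.3, -22.3, 55.2]
force: [0.2, 0.6, -0.4]
grip_width: 0.0655
```

{"fn": "send_rows", "kwargs": {
  "steps": [
    [[0,0,0],[0,0,0],0.065],
    [[0,0,0],[0,0,0],0.065],
    [[0,0,0],[0,0,0],0.065],
    [[0,0,0],[0,0,0],0.065],
    [[0,0,0],[0,0,0],0.065]
  ]
}}

```text
time_s: 2.48
tool_pos: [0.5802, -0.198, 0.1661]
tool_rot: [-159.4, -22.1, 54.7]
force: [-0.4, 0.2, 0.1]
grip_width: 0.0649
```

```bash
python3 d.py right -50 .1;python3 - <<'E'
from cell import env
from h import *
c=env.read_camera("top"); s=env.read_camera("scene")
crop(c,170,85,330,205,'e1.png'); crop(s,170,130,330,250,'e2.png')
E
```

```text
now [ 0.5802 -0.198   0.1661] [-159.4  -22.1   54.7] q [ 54.6  35.  -37.1  78.   -5.4  88.3  79.7] t 2.48
shift(tool) [ 0.0087 -0.0003  0.0012] rotvec [ 0.0026  0.0018 -0.0177]
F [-0.4  0.2  0.1] T [-0.53 -0.25 -0.01] w 0.0649
e1.png scale 5.0 origin 170 85
e2.png scale 5.0 origin 170 130
```

View pics/e1.png

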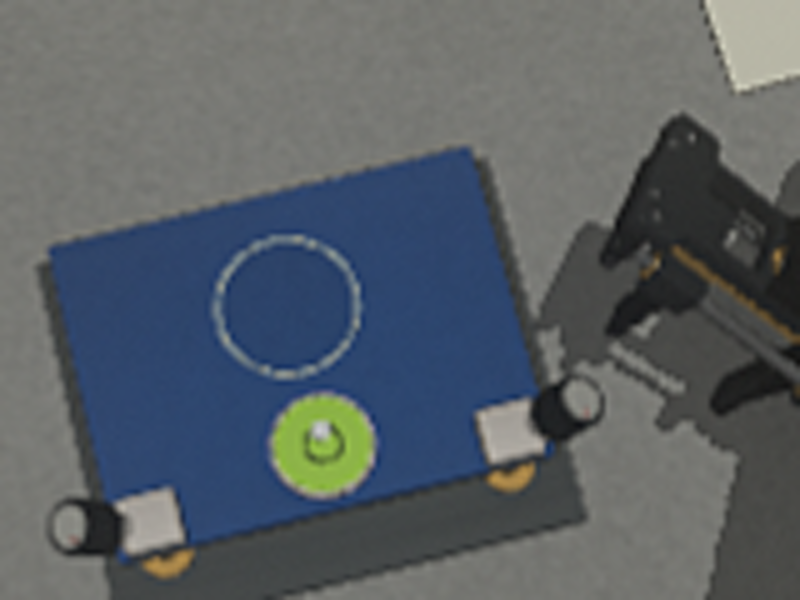

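View pics/e2.png

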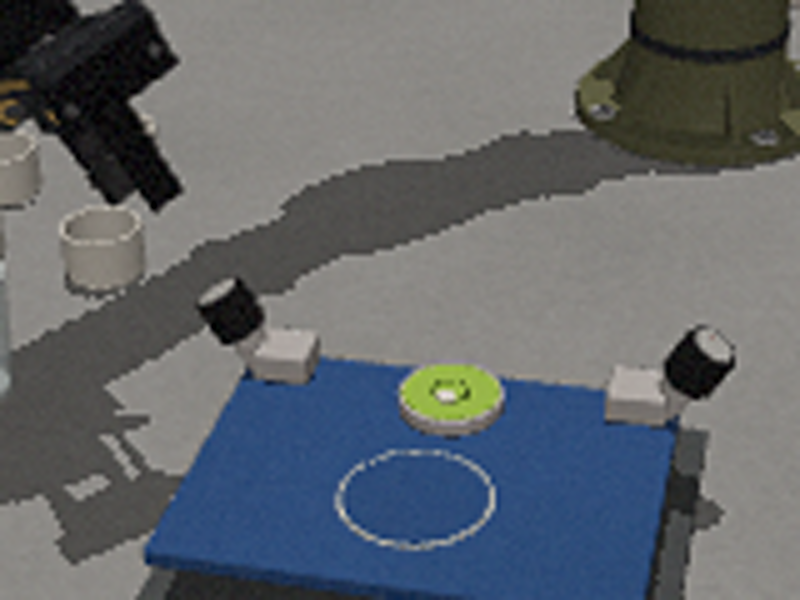

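{"fn": "send_rows", "kwargs": {
  "steps": [
    [[0.009,0,0.0],[0.003,0.002,-0.018],0.065],
    [[0.009,0,0.02],[0.003,0.002,-0.018],0.065],
    [[0.009,0,0.04],[0.003,0.002,-0.018],0.065],
    [[0.009,0,0.055],[0.003,0.002,-0.018],0.065],
    [[0.009,0,0.055],[0.003,0.002,-0.018],0.065]
  ]
}}

```text
time_s: 3.0
tool_pos: [0.5791, -0.1604, 0.1193]
tool_rot: [-159.3, -22.6, 55.9]
force: [-0.6, -0.0, -0.5]
grip_width: 0.065
```

{"fn": "send_rows", "kwargs": {
  "steps": [
    [[0,0,0],[0,0,0],0.065],
    [[0,0,0],[0,0,0],0.065],
    [[0,0,0],[0,0,0],0.065],
    [[0,0,0],[0,0,0],0.065],
    [[0,0,0],[0,0,0],0.065]
  ]
}}

```text
time_s: 3.42
tool_pos: [0.581, -0.164, 0.122]
tool_rot: [-159.7, -22.6, 55.8]
force: [-0.2, 0.4, -0.8]
grip_width: 0.0653
```

```bash
python3 d.py right -50 .0;python3 - <<'E'
from cell import env
from h import *
c=env.read_camera("top"); s=env.read_camera("scene")
crop(c,250,125,330,185,'f1.png'); crop(s,170,160,250,220,'f2.png')
E
```

```text
now [ 0.581 -0.164  0.122] [-159.7  -22.6   55.8] q [ 53.5  35.7 -37.6  83.   -5.3  82.5  79.9] t 3.42
shift(tool) [-0.0009 -0.0008  0.0464] rotvec [-0.0004 -0.0007  0.0022]
F [-0.2  0.4 -0.8] T [-0.51 -0.19 -0.03] w 0.0653
f1.png scale 10.0 origin 250 125
f2.png scale 10.0 origin 170 160
```

View pics/f1.png

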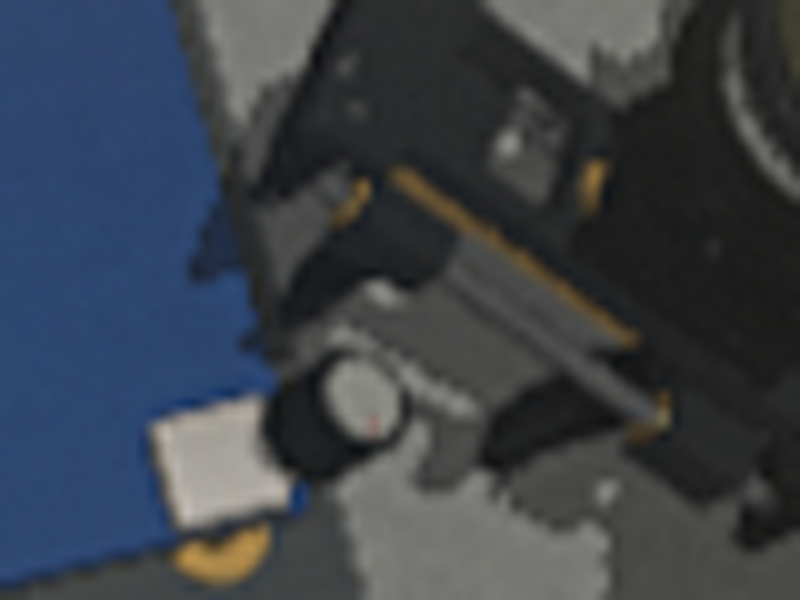

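View pics/f2.png

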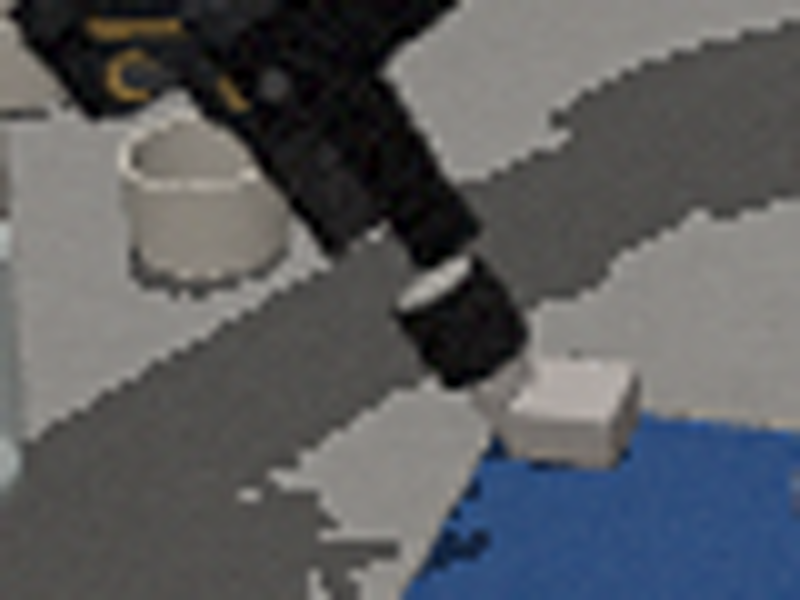

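```bash
python3 - <<'E'
from cell import env
from cfg import *
c=env.read_camera("top"); s=env.read_camera("scene");o=env.get_obs()
rt=eul(o['tool_rot']);p=o['tool_pos']
e=st((-.068,-.151,.1095),(.0085,-.0005))
for cc,u0,v0 in((c,250,125),(s,170,160)):
    print('end',(proj(cc,e)[0]-[u0,v0]+.4)*10)
    for x in(-.0325,.0325): print('tip',(proj(cc,p+rt.apply([x,0,0]))[0]-[u0,v0]+.4)*10)
E
```

```text
end [365.04406146 397.94982905]
tip [482.22708965 436.69611887]
tip [305.44484251 311.71858352]
end [439.5274778  282.69696705]
tip [371.05426169 236.55587883]
tip [452.30081957 249.57326675]
```

{"fn": "send_rows", "kwargs": {
  "steps": [
    [[-0.001,-0.001,0.012],[0,0,0],0.065],
    [[-0.001,-0.001,0.024],[0,0,0],0.065],
    [[-0.001,-0.001,0.036],[0,0,0],0.065],
    [[-0.001,-0.001,0.046],[0,0,0],0.065],
    [[-0.001,-0.001,0.046],[0,0,0],0.065]
  ]
}}

```text
time_s: 4.03
tool_pos: [0.5733, -0.1385, 0.0789]
tool_rot: [-159.3, -22.6, 55.8]
force: [-0.5, 0.7, -1.4]
grip_width: 0.0653
```

{"fn": "send_rows", "kwargs": {
  "steps": [
    [[0,0,0],[0,0,0],0.055],
    [[0,0,0],[0,0,0],0.045],
    [[0,0,0],[0,0,0],0.045],
    [[0,0,0],[0,0,0],0.045],
    [[0,0,0],[0,0,0],0.045]
  ]
}}

```text
time_s: 4.45
tool_pos: [0.5756, -0.1414, 0.0819]
tool_rot: [-159.6, -22.6, 55.8]
force: [0.6, -0.4, -0.1]
grip_width: 0.0464
```

```bash
python3 d.py right -50 .0
```

```text
now [ 0.5756 -0.1414  0.0819] [-159.6  -22.6   55.8] q [ 52.9  36.4 -37.7  87.2  -5.1  77.5  79.9] t 4.45
shift(tool) [0.0001 0.0003 0.    ] rotvec [-0.0009 -0.0006  0.0022]
F [ 0.6 -0.4 -0.1] T [-0.53 -0.26  0.03] w 0.0464
```

{"fn": "send_rows", "kwargs": {
  "grip_force": 25,
  "steps": [
    [[0,0,0],[0,0,0],0.02],
    [[0,0,0],[0,0,0],0.02],
    [[0,0,0],[0,0,0],0.02],
    [[0,0,0],[0,0,0],0.02],
    [[0,0,0],[0,0,0],0.02]
  ]
}}

```text
time_s: 4.87
tool_pos: [0.5756, -0.1407, 0.0818]
tool_rot: [-159.6, -22.6, 55.8]
force: [1.7, -0.2, 0.4]
grip_width: 0.0316
```

```bash
python3 d.py right -50 .0; python3 - <<'E'
from cfg import *
b=np.array([8.5,-.5])
for ph0 in(-50,-15.6,18.8):
    b2=b+.6*4.5*np.array([-.555,-.832])
    d=st((-.068,-.1455,.1),b2/1000)-st((-.068,-.1455,.1),b/1000)
    print(b2,d,tool(-1,np.radians(ph0)).inv().apply(d).round(4)); b=b2
E
```

```text
now [ 0.5756 -0.1407  0.0818] [-159.6  -22.6   55.8] q [ 52.9  36.4 -37.7  87.3  -5.1  77.5  79.9] t 4.87
shift(tool) [-0.0004  0.0006 -0.0004] rotvec [-0.0016 -0.0012  0.0027]
F [ 1.7 -0.2  0.4] T [-0.23 -0.38 -0.13] w 0.0316
[ 7.0015 -2.7464] [9.18455393e-05 2.28534914e-04 8.72206757e-04] [ 0.0006 -0.0003 -0.0007]
[ 5.503  -4.9928] [9.46959943e-05 2.30803583e-04 8.71185373e-04] [ 0.0003 -0.0006 -0.0006]
[ 4.0045 -7.2392] [9.75412671e-05 2.33068772e-04 8.70147785e-04] [-0.0001 -0.0006 -0.0006]
```

Gripped at 31.6 mm, which is the knob's diameter. I'll turn it clockwise (+z) while following the corner as it rises.

{"fn": "send_rows", "kwargs": {
  "steps": [
    [[0.0001,-0.0001,-0.0001],[0,0,0.12],0.02],
    [[0.0002,-0.0001,-0.0003],[0,0,0.24],0.02],
    [[0.0004,-0.0002,-0.0004],[0,0,0.36],0.02],
    [[0.0005,-0.0002,-0.0006],[0,0,0.48],0.02],
    [[0.0006,-0.0003,-0.0007],[0,0,0.6],0.02]
  ]
}}

```text
time_s: 5.28
tool_pos: [0.5757, -0.1404, 0.0827]
tool_rot: [-150.8, -7.7, 23.2]
force: [0.9, 0.2, 1.0]
grip_width: 0.0312
```

{"fn": "send_rows", "kwargs": {
  "steps": [
    [[0.0001,-0.0001,-0.0001],[0,0,0.12],0.02],
    [[0.0001,-0.0002,-0.0003],[0,0,0.24],0.02],
    [[0.0002,-0.0004,-0.0004],[0,0,0.36],0.02],
    [[0.0002,-0.0005,-0.0006],[0,0,0.48],0.02],
    [[0.0003,-0.0006,-0.0006],[0,0,0.6],0.02]
  ]
}}

```text
time_s: 5.7
tool_pos: [0.5759, -0.1402, 0.0835]
tool_rot: [-151.3, 9.4, -6.7]
force: [0.8, -0.6, 1.5]
grip_width: 0.0313
```

{"fn": "send_rows", "kwargs": {
  "steps": [
    [[0.0,-0.0001,-0.0001],[0,0,0.12],0.02],
    [[0.0,-0.0002,-0.0003],[0,0,0.24],0.02],
    [[-0.0001,-0.0004,-0.0004],[0,0,0.36],0.02],
    [[-0.0001,-0.0005,-0.0006],[0,0,0.48],0.02],
    [[-0.0001,-0.0006,-0.0006],[0,0,0.6],0.02]
  ]
}}

```text
time_s: 6.12
tool_pos: [0.576, -0.14, 0.0844]
tool_rot: [-160.9, 23.7, -39.5]
force: [1.9, 0.5, 1.2]
grip_width: 0.0312
```

{"fn": "send_rows", "kwargs": {
  "steps": [
    [[0,0,0],[0,0,0],0.02],
    [[0,0,0],[0,0,0],0.02],
    [[0,0,0],[0,0,0],0.02],
    [[0,0,0],[0,0,0],0.02],
    [[0,0,0],[0,0,0],0.02]
  ]
}}

```text
time_s: 6.53
tool_pos: [0.576, -0.1401, 0.0843]
tool_rot: [-160.7, 23.6, -39.0]
force: [1.6, 1.4, 0.5]
grip_width: 0.0313
```

```bash
python3 d.py right 53 0 4 -7.2; python3 - <<'E'
from cell import env
from h import *
c=env.read_camera("top")
crop(c,170,105,330,225,'g1.png');crop(c,222,160,248,184,'v3.png')
E
```

```text
now [ 0.576  -0.1401  0.0843] [-160.7   23.6  -39. ] q [ 38.3  31.8 -17.   87.8 -16.6  78.8 -14.9] t 6.53
shift(tool) [ 0.0005  0.0002 -0.0004] rotvec [-0.0011  0.0014  0.0018]
F [1.6 1.4 0.5] T [-0.47 -0.74 -0.32] w 0.0313
g1.png scale 5.0 origin 170 105
v3.png scale 25.0 origin 222 160
```

View pics/g1.png

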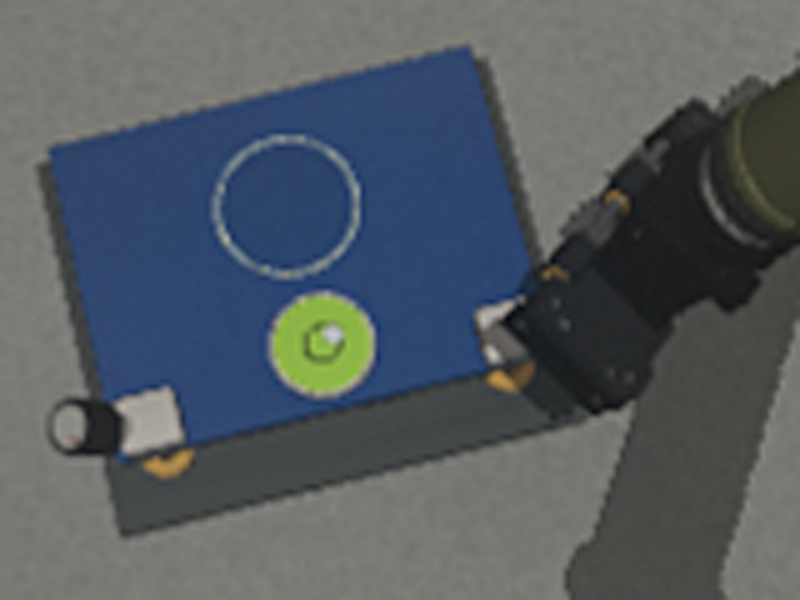

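View pics/v3.png

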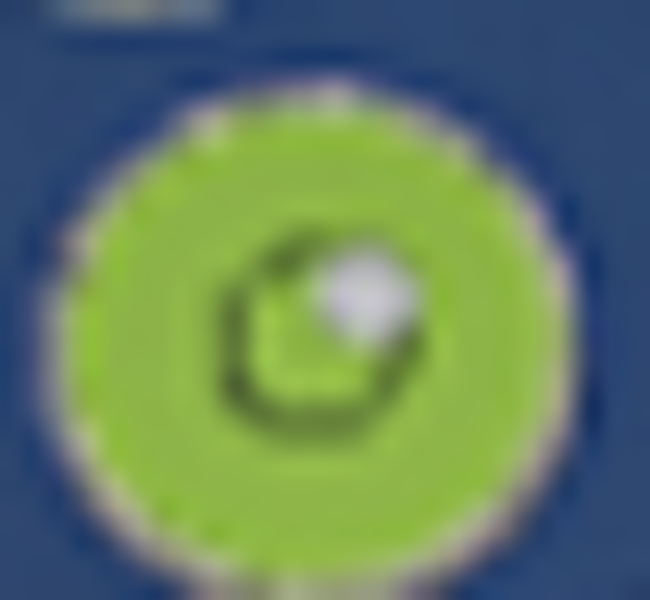

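{"fn": "send_rows", "kwargs": {
  "steps": [
    [[0,0,0],[0,0,0],0.065],
    [[0,0,0],[0,0,0],0.065],
    [[0,0,0],[0,0,0],0.065],
    [[0,0,-0.01],[0,0,0],0.065],
    [[0,0,-0.04],[0,0,0],0.065]
  ]
}}

```text
time_s: 7.0
tool_pos: [0.576, -0.1572, 0.116]
tool_rot: [-160.9, 24.1, -39.0]
force: [0.8, 0.5, -0.3]
grip_width: 0.0567
```

```bash
python3 d.py left -50 .1 4 -7; python3 - <<'E'
from cell import env
from h import *
c=env.read_camera("top")
crop(c,222,160,248,184,'v4.png')
E
```

```text
now [ 0.576  -0.1572  0.116 ] [-160.9   24.1  -39. ] q [ 39.   31.3 -16.6  84.6 -16.3  83.2 -15.2] t 7.0
shift(tool) [-0.2516 -0.1947  0.1266] rotvec [-1.1958  0.0405 -1.6048]
F [ 0.8  0.5 -0.3] T [-0.56 -0.17 -0.02] w 0.0567
v4.png scale 25.0 origin 222 160
```

View pics/v4.png

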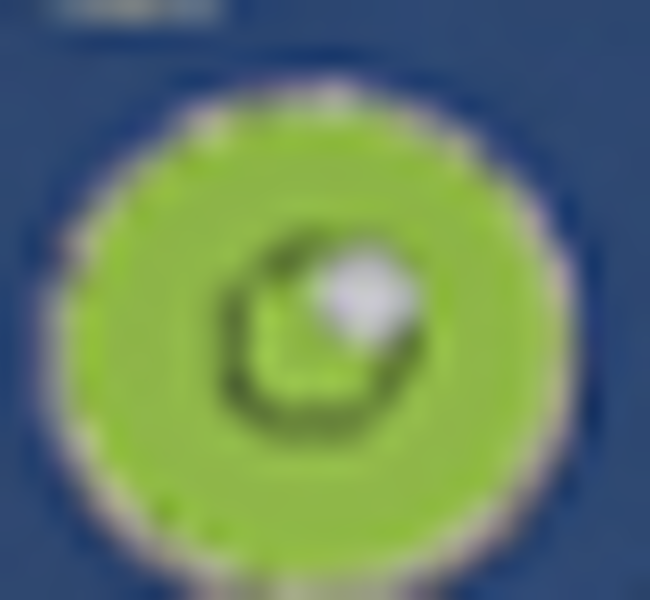

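```bash
cat > g.py <<'E'
# g.py x y z lean phi : world TCP; tool lean deg (+ left), phi about tool z from station x
import sys
from cell import env
from cfg import *
x,y,z,l,ph=map(float,sys.argv[1:6])
rt=R.from_euler('z',SYAW)*R.from_euler('x',180-l,degrees=True)*R.from_euler('z',ph,degrees=True)
o=env.get_obs(); delta(o,(x,y,z),rt)
print('F',o['force'].round(1),'T',o['wrist_torque'].round(2),'w',round(o['grip_width'],4))
E
python3 - <<'E'
from cfg import *
print((tool(1,.3).inv()*(R.from_euler('z',SYAW)*R.from_euler('x',180-30,degrees=True)*R.from_euler('z',.3))).magnitude())
from cell import env
c=env.read_camera("top"); o=np.array([222,160]); b=bub(c,np.array((320,338))/25+o,np.array((365,297))/25+o); print(b,turns(b))
E
python3 g.py .55 0 .24 0 0
```

```text
1.2702171670632741e-05
[ 3.57223757 -6.38708981  0.        ] [ 1.56813941 -0.13781406]
now [ 0.5809 -0.1639  0.1223] [-160.8   23.2  -39.3] q [ 39.2  31.1 -16.4  84.  -16.4  83.2 -15.2] t 7.1
shift(tool) [-0.1639 -0.1202 -0.0193] rotvec [-0.4841  0.2365 -0.9052]
F [ 0.2 -0.4  0.9] T [-0.63 -0.13 -0.02] w 0.0616
```

{"fn": "send_rows", "kwargs": {
  "steps": [
    [[0,0,-0.03],[0,0,0],0.065],
    [[-0.01,-0.01,-0.06],[-0.05,0.025,-0.1],0.065],
    [[-0.03,-0.025,-0.07],[-0.11,0.05,-0.2],0.065],
    [[-0.06,-0.045,-0.075],[-0.16,0.08,-0.3],0.065],
    [[-0.09,-0.065,-0.075],[-0.21,0.1,-0.4],0.065]
  ]
}}

```text
time_s: 7.52
tool_pos: [0.5674, -0.1037, 0.2413]
tool_rot: [-166.6, 11.3, -17.8]
force: [1.1, 0.3, 1.0]
grip_width: 0.0649
```

```bash
python3 g.py .54 0.05 .24 0 -30;python3 d.py left -50 .1 4 -7
```

```text
now [ 0.5674 -0.1037  0.2413] [-166.6   11.3  -17.8] q [ 33.4  18.8 -21.6  83.6  -7.6  88.8  -6. ] t 7.52
shift(tool) [-0.0713 -0.1306  0.0471] rotvec [-0.3127  0.0623 -1.0193]
F [1.1 0.3 1. ] T [-0.32 -0.23  0.03] w 0.0649
now [ 0.5674 -0.1037  0.2413] [-166.6   11.3  -17.8] q [ 33.4  18.8 -21.6  83.6  -7.6  88.8  -6. ] t 7.52
shift(tool) [-0.1124 -0.2236  0.1534] rotvec [-0.8827 -0.0968 -1.2763]
F [1.1 0.3 1. ] T [-0.32 -0.23  0.03] w 0.0649
```

{"fn": "send_rows", "kwargs": {
  "steps": [
    [[-0.01,-0.025,0.01],[-0.04,0.01,-0.11],0.065],
    [[-0.02,-0.05,0.02],[-0.09,0.02,-0.22],0.065],
    [[-0.035,-0.08,0.03],[-0.13,0.03,-0.33],0.065],
    [[-0.05,-0.11,0.035],[-0.18,0.035,-0.45],0.065],
    [[-0.06,-0.13,0.04],[-0.22,0.04,-0.56],0.065]
  ]
}}

```text
time_s: 7.93
tool_pos: [0.5501, 0.049, 0.2441]
tool_rot: [-175.1, 3.9, 14.2]
force: [-0.0, 0.5, 0.0]
grip_width: 0.0651
```

```bash
python3 d.py left -50 .1 4 -7
```

```text
now [0.5501 0.049  0.2441] [-175.1    3.9   14.2] q [ 22.2  11.9 -31.5  90.6   1.7  83.5   4.9] t 7.93
shift(tool) [ 0.0088 -0.124   0.0868] rotvec [-0.5843 -0.2164 -0.7538]
F [-0.   0.5  0. ] T [-0.03 -0.29  0.  ] w 0.0651
```

{"fn": "send_rows", "kwargs": {
  "steps": [
    [[0,-0.025,0.0],[-0.07,-0.026,-0.09],0.065],
    [[0.0,-0.05,0.0],[-0.14,-0.05,-0.18],0.065],
    [[0.005,-0.08,0.005],[-0.21,-0.078,-0.27],0.065],
    [[0.008,-0.11,0.01],[-0.28,-0.1,-0.36],0.065],
    [[0.008,-0.124,0.02],[-0.35,-0.13,-0.45],0.065]
  ]
}}

```text
time_s: 8.35
tool_pos: [0.5281, 0.173, 0.2351]
tool_rot: [168.3, 12.8, 39.6]
force: [0.3, 0.9, -0.1]
grip_width: 0.0652
```

```bash
python3 d.py left -50 .1 4 -7
```

```text
now [0.5281 0.173  0.2351] [168.3  12.8  39.6] q [  2.4  17.8 -39.8  88.2  23.6  90.7   1.3] t 8.35
shift(tool) [ 0.0123 -0.0205  0.0634] rotvec [-0.2348 -0.0873 -0.3052]
F [ 0.3  0.9 -0.1] T [ 0.43 -0.18 -0.01] w 0.0652
```

{"fn": "send_rows", "kwargs": {
  "steps": [
    [[0.003,-0.005,0.015],[-0.05,-0.02,-0.07],0.065],
    [[0.006,-0.01,0.03],[-0.1,-0.04,-0.14],0.065],
    [[0.009,-0.015,0.045],[-0.16,-0.06,-0.21],0.065],
    [[0.012,-0.02,0.06],[-0.21,-0.08,-0.27],0.065],
    [[0.012,-0.021,0.063],[-0.235,-0.087,-0.305],0.065]
  ]
}}

```text
time_s: 8.77
tool_pos: [0.5187, 0.1732, 0.1634]
tool_rot: [159.9, 23.0, 55.7]
force: [-1.2, -0.2, -0.6]
grip_width: 0.0652
```

{"fn": "send_rows", "kwargs": {
  "steps": [
    [[0,0,0],[0,0,0],0.065],
    [[0,0,0],[0,0,0],0.065],
    [[0,0,0],[0,0,0],0.065],
    [[0,0,0],[0,0,0],0.065],
    [[0,0,0],[0,0,0],0.065]
  ]
}}

```text
time_s: 9.18
tool_pos: [0.522, 0.1718, 0.1675]
tool_rot: [159.7, 22.5, 55.1]
force: [-0.1, -0.4, 0.5]
grip_width: 0.0651
```

```bash
python3 d.py left -50 .045 3.6 -6.4
```

```text
now [0.522  0.1718 0.1675] [159.7  22.5  55.1] q [ -4.9  22.2 -40.9  95.7  37.8  88.5   4.9] t 9.18
shift(tool) [ 0.0035 -0.0021  0.052 ] rotvec [-0.0052  0.0035 -0.0092]
F [-0.1 -0.4  0.5] T [0.57 0.02 0.02] w 0.0651
```

{"fn": "send_rows", "kwargs": {
  "steps": [
    [[0.0035,-0.002,0.01],[-0.005,0.0035,-0.009],0.065],
    [[0.0035,-0.002,0.03],[-0.005,0.0035,-0.009],0.065],
    [[0.0035,-0.002,0.05],[-0.005,0.0035,-0.009],0.065],
    [[0.0035,-0.002,0.052],[-0.005,0.0035,-0.009],0.065],
    [[0.0035,-0.002,0.052],[-0.005,0.0035,-0.009],0.065]
  ]
}}

```text
time_s: 9.6
tool_pos: [0.5247, 0.1488, 0.1182]
tool_rot: [159.8, 22.8, 55.8]
force: [0.3, 0.6, 0.4]
grip_width: 0.065
```

{"fn": "send_rows", "kwargs": {
  "steps": [
    [[0,0,0],[0,0,0],0.065],
    [[0,0,0],[0,0,0],0.065],
    [[0,0,0],[0,0,0],0.065],
    [[0,0,0],[0,0,0],0.065],
    [[0,0,0],[0,0,0],0.065]
  ]
}}

```text
time_s: 10.02
tool_pos: [0.5254, 0.1509, 0.1198]
tool_rot: [159.7, 22.6, 55.9]
force: [0.1, -0.3, 0.0]
grip_width: 0.0646
```

```bash
python3 d.py left -50 .0 3.6 -6.4; python3 - <<'E'
from cell import env
from cfg import *
c=env.read_camera("top"); s=env.read_camera("scene");o=env.get_obs()
rt=eul(o['tool_rot']);p=o['tool_pos']
e=st((-.068,.151,.1095),(.0036,-.0064))
for cc,u0,v0,n in((c,150,145,'k1.png'),(s,270,165,'k2.png')):
    crop(cc,u0,v0,u0+80,v0+60,n)
    print('end',(proj(cc,e)[0]-[u0,v0]+.4)*10)
    for x in(-.0325,.0325): print('tip',(proj(cc,p+rt.apply([x,0,0]))[0]-[u0,v0]+.4)*10)
E
```

```text
now [0.5254 0.1509 0.1198] [159.7  22.6  55.9] q [ -3.7  23.7 -39.9  99.9  39.8  83.2   4. ] t 10.02
shift(tool) [-0.0008  0.0014  0.0451] rotvec [ 0.0002 -0.0001  0.0033]
F [ 0.1 -0.3  0. ] T [ 0.69 -0.08  0.01] w 0.0646
k1.png scale 10.0 origin 150 145
end [337.80148695 450.044643  ]
tip [382.71535028 493.89055912]
tip [218.87996391 408.77160388]
k2.png scale 10.0 origin 270 165
end [430.3814241  341.54513312]
tip [398.05951785 225.49009912]
tip [531.74294294 391.81474428]
```

View pics/k1.png

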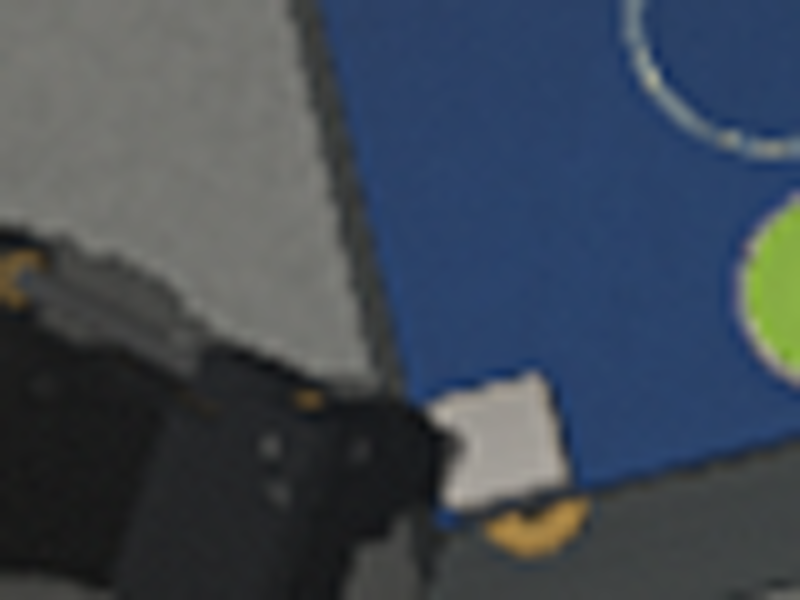

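View pics/k2.png

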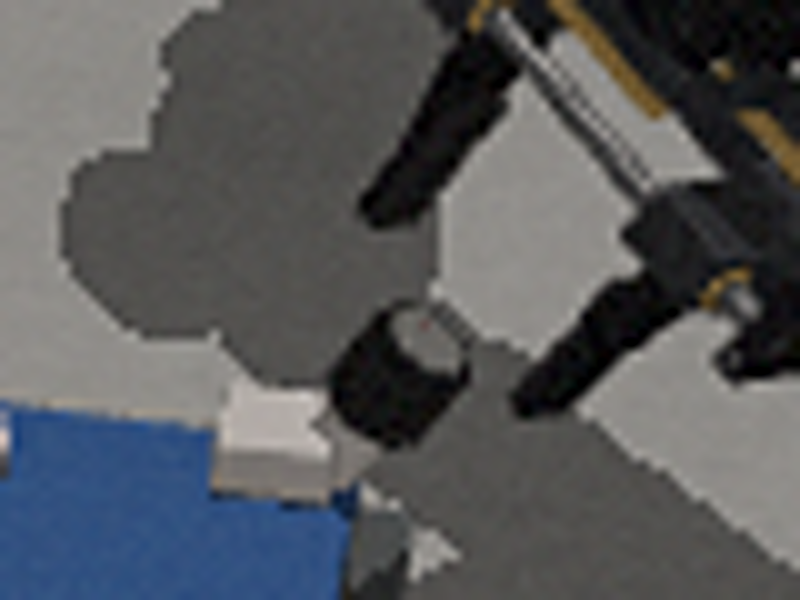

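Scene crop k2 shows the left knob's end at about (432,338), where I predicted (430,341), and the fingertips straddling it. I'll advance.

{"fn": "send_rows", "kwargs": {
  "steps": [
    [[-0.001,0.0015,0.012],[0,0,0],0.065],
    [[-0.001,0.0015,0.024],[0,0,0],0.065],
    [[-0.001,0.0015,0.036],[0,0,0],0.065],
    [[-0.001,0.0015,0.045],[0,0,0],0.065],
    [[-0.001,0.0015,0.045],[0,0,0],0.065]
  ]
}}

```text
time_s: 10.53
tool_pos: [0.5286, 0.1239, 0.0786]
tool_rot: [159.8, 22.9, 55.8]
force: [-0.9, -0.1, -0.3]
grip_width: 0.0652
```

{"fn": "send_rows", "kwargs": {
  "steps": [
    [[0,0,0],[0,0,0],0.055],
    [[0,0,0],[0,0,0],0.045],
    [[0,0,0],[0,0,0],0.045],
    [[0,0,0],[0,0,0],0.045],
    [[0,0,0],[0,0,0],0.045]
  ]
}}

```text
time_s: 10.95
tool_pos: [0.5299, 0.1272, 0.0816]
tool_rot: [159.7, 22.6, 55.9]
force: [-0.5, 0.5, -0.5]
grip_width: 0.0463
```

```bash
python3 d.py left -50 .0 3.6 -6.4;  python3 - <<'E'
from cfg import *
b=np.array([3.6,-6.4])
for ph0 in(-50,-20,10):
    b2=b+.53*4.5*np.array([-.555,.832])
    d=st((-.068,.1455,.1),b2/1000)-st((-.068,.1455,.1),b/1000)
    print(b2,d,tool(1,np.radians(ph0)).inv().apply(d).round(4)); b=b2
E
```

```text
now [0.5299 0.1272 0.0816] [159.7  22.6  55.9] q [ -2.4  25.2 -38.6 102.8  41.8  79.    3.2] t 10.95
shift(tool) [ 0.0003 -0.0001 -0.    ] rotvec [ 0.0002 -0.      0.0034]
F [-0.5  0.5 -0.5] T [ 0.61 -0.09 -0.03] w 0.0463
[ 2.276325 -4.41568 ] [ 0.00014571 -0.0001578   0.00077155] [-0.0003  0.0004 -0.0006]
[ 0.95265 -2.43136] [ 0.00014841 -0.00015873  0.00077076] [-0.0001  0.0006 -0.0006]
[-0.371025 -0.44704 ] [ 0.00015109 -0.00015966  0.00076995] [ 0.0002  0.0005 -0.0006]
```

{"fn": "send_rows", "kwargs": {
  "grip_force": 25,
  "steps": [
    [[0,0,0],[0,0,0],0.02],
    [[0,0,0],[0,0,0],0.02],
    [[0,0,0],[0,0,0],0.02],
    [[0,0,0],[0,0,0],0.02],
    [[0,0,0],[0,0,0],0.02]
  ]
}}

```text
time_s: 11.37
tool_pos: [0.5299, 0.1271, 0.0812]
tool_rot: [159.7, 22.6, 55.9]
force: [1.3, 1.0, -0.1]
grip_width: 0.0314
```

{"fn": "send_rows", "kwargs": {
  "steps": [
    [[-0.0001,0.0001,-0.0001],[0,0,0.106],0.02],
    [[-0.0001,0.0002,-0.0003],[0,0,0.212],0.02],
    [[-0.0002,0.0003,-0.0004],[0,0,0.318],0.02],
    [[-0.0003,0.0003,-0.0005],[0,0,0.424],0.02],
    [[-0.0003,0.0004,-0.0006],[0,0,0.53],0.02]
  ]
}}

```text
time_s: 11.78
tool_pos: [0.5298, 0.1267, 0.0821]
tool_rot: [151.4, 9.7, 26.8]
force: [0.0, 0.1, 0.9]
grip_width: 0.0312
```

{"fn": "send_rows", "kwargs": {
  "steps": [
    [[0,0.0001,-0.0001],[0,0,0.106],0.02],
    [[0,0.0002,-0.0003],[0,0,0.212],0.02],
    [[-0.0001,0.0003,-0.0004],[0,0,0.318],0.02],
    [[-0.0001,0.0005,-0.0005],[0,0,0.424],0.02],
    [[-0.0001,0.0006,-0.0006],[0,0,0.53],0.02]
  ]
}}

```text
time_s: 12.2
tool_pos: [0.5294, 0.1264, 0.0828]
tool_rot: [150.4, -5.3, 0.4]
force: [-1.8, 0.0, 1.6]
grip_width: 0.0312
```

{"fn": "send_rows", "kwargs": {
  "steps": [
    [[0,0.0001,-0.0001],[0,0,0.106],0.02],
    [[0.0001,0.0002,-0.0003],[0,0,0.212],0.02],
    [[0.0001,0.0003,-0.0004],[0,0,0.318],0.02],
    [[0.0002,0.0004,-0.0005],[0,0,0.424],0.02],
    [[0.0002,0.0005,-0.0006],[0,0,0.53],0.02]
  ]
}}

```text
time_s: 12.62
tool_pos: [0.5291, 0.1263, 0.0835]
tool_rot: [156.4, -19.1, -27.4]
force: [-2.5, -0.8, 2.5]
grip_width: 0.0312
```

{"fn": "send_rows", "kwargs": {
  "steps": [
    [[0,0,0],[0,0,0],0.02],
    [[0,0,0],[0,0,0],0.02],
    [[0,0,0],[0,0,0],0.02],
    [[0,0,0],[0,0,0],0.02],
    [[0,0,0],[0,0,0],0.02]
  ]
}}

```text
time_s: 13.03
tool_pos: [0.5291, 0.1264, 0.0835]
tool_rot: [156.3, -19.0, -27.0]
force: [-6.3, 1.0, 2.6]
grip_width: 0.0313
```

```bash
python3 d.py left 41 0 -.4 -.4; python3 - <<'E'
from cell import env
from h import *
c=env.read_camera("top")
crop(c,222,160,248,184,'v5.png')
E
```

```text
now [0.5291 0.1264 0.0835] [156.3 -19.  -27. ] q [-12.   22.4 -26.6 103.1  37.1  76.4 -84.5] t 13.03
shift(tool) [ 0.0009 -0.0011 -0.0005] rotvec [0.0022 0.0015 0.0041]
F [-6.3  1.   2.6] T [ 0.36  0.91 -0.45] w 0.0313
v5.png scale 25.0 origin 222 160
```

View pics/v5.png

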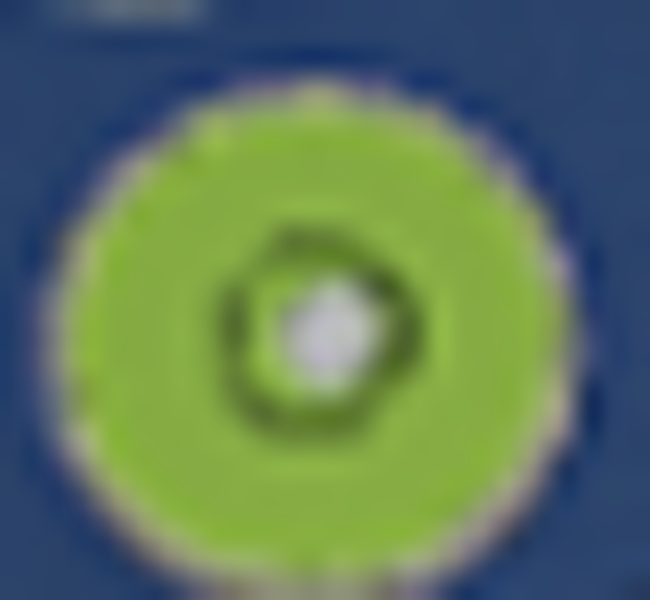

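{"fn": "send_rows", "kwargs": {
  "steps": [
    [[0,0,0],[0,0,0.1],0.02],
    [[0,0.0001,-0.0002],[0,0,0.2],0.02],
    [[0,0.0001,-0.0002],[0,0,0.2],0.02],
    [[0,0.0001,-0.0002],[0,0,0.2],0.02],
    [[0,0.0001,-0.0002],[0,0,0.2],0.02]
  ]
}}

```text
time_s: 13.5
tool_pos: [0.529, 0.1264, 0.0837]
tool_rot: [160.4, -23.2, -38.4]
force: [-6.9, 0.3, 2.7]
grip_width: 0.0312
```

{"fn": "send_rows", "kwargs": {
  "steps": [
    [[0,0,0],[0,0,0],0.02],
    [[0,0,0],[0,0,0],0.065],
    [[0,0,0],[0,0,0],0.065],
    [[0,0,0],[0,0,0],0.065],
    [[0,0,0],[0,0,0],0.065]
  ]
}}

```text
time_s: 13.92
tool_pos: [0.5307, 0.1261, 0.0838]
tool_rot: [160.6, -23.3, -38.5]
force: [0.8, 0.1, -0.1]
grip_width: 0.0505
```

{"fn": "send_rows", "kwargs": {
  "steps": [
    [[0,0,-0.01],[0,0,0],0.065],
    [[0,0,-0.03],[0,0,0],0.065],
    [[0,0,-0.06],[0,0,0],0.065],
    [[0,0,-0.09],[0,0,0],0.065],
    [[0,0,-0.1],[0,0,0],0.065]
  ]
}}

```text
time_s: 14.33
tool_pos: [0.5227, 0.1797, 0.1747]
tool_rot: [161.0, -23.4, -38.5]
force: [1.1, 1.5, 0.3]
grip_width: 0.0646
```

```bash
python3 - <<'E'
from cell import env
from h import *
c=env.read_camera("top")
crop(c,222,160,248,184,'v6.png'); crop(c,100,85,420,325,'w6.png')
E
python3 g.py .5 -0.05 .24 0 0
```

```text
v6.png scale 25.0 origin 222 160
w6.png scale 2.5 origin 100 85
now [0.5229 0.1801 0.1748] [161.  -23.4 -38.5] q [-16.2  19.1 -27.4  95.6  33.4  86.3 -93.9] t 14.38
shift(tool) [0.1409 0.187  0.0537] rotvec [ 0.4798 -0.2439 -0.8909]
F [-0.2  1.7  0.3] T [0.65 0.03 0.04] w 0.0649
```

View pics/v6.png

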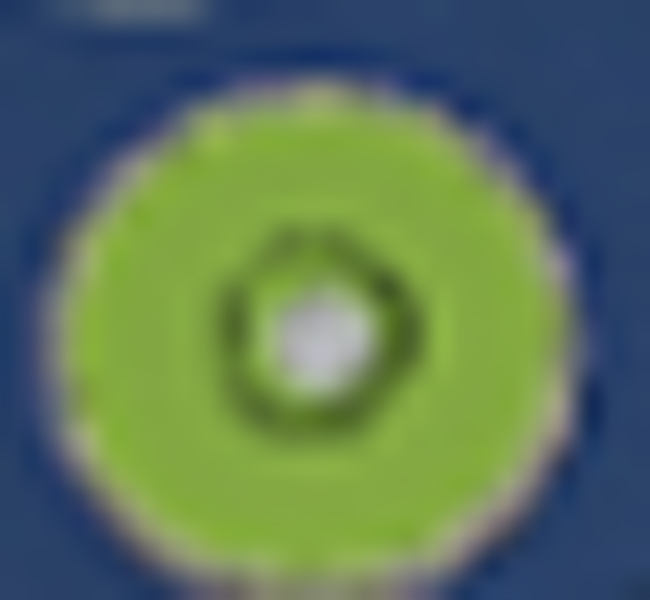

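View pics/w6.png

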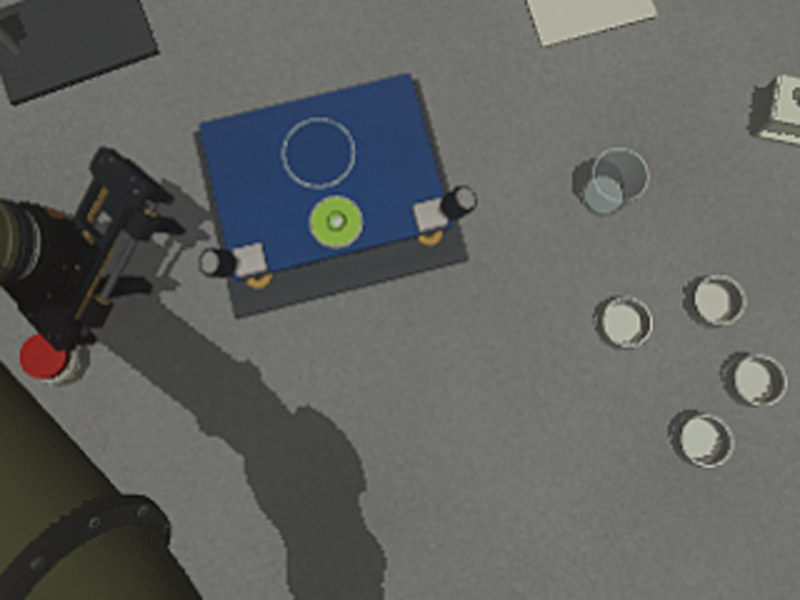

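The bubble is centred: bubble (322,343), ring (318,335) in v6. Bottle, beaker and jar haven't moved. Next is the dish, with the jaws along station y (phi = -90).

{"fn": "send_rows", "kwargs": {
  "steps": [
    [[0,0.02,-0.03],[0.07,-0.035,-0.1],0.07],
    [[0.02,0.05,-0.02],[0.13,-0.065,-0.2],0.087],
    [[0.05,0.08,0.0],[0.2,-0.1,-0.32],0.087],
    [[0.08,0.11,0.02],[0.26,-0.13,-0.42],0.087],
    [[0.1,0.14,0.03],[0.32,-0.16,-0.52],0.087]
  ]
}}

```text
time_s: 14.8
tool_pos: [0.5014, 0.0566, 0.2185]
tool_rot: [168.8, -9.7, -17.1]
force: [0.9, -1.2, 0.3]
grip_width: 0.0847
```

```bash
python3 g.py .4315 -0.3400 .16 0 -90
```

```text
now [0.5014 0.0566 0.2185] [168.8  -9.7 -17.1] q [  2.9  -0.3 -23.  106.4  15.3  73.6 -42.4] t 14.8
shift(tool) [0.039  0.3792 0.1423] rotvec [ 0.2951  0.093  -2.043 ]
F [ 0.9 -1.2  0.3] T [ 0.23  0.05 -0.01] w 0.0847
```

{"fn": "send_rows", "kwargs": {
  "steps": [
    [[0.0,0.035,0.005],[0.06,0.02,-0.11],0.087],
    [[0.005,0.07,0.01],[0.11,0.03,-0.22],0.087],
    [[0.01,0.11,0.02],[0.17,0.04,-0.34],0.087],
    [[0.015,0.15,0.035],[0.2,0.05,-0.46],0.087],
    [[0.02,0.18,0.05],[0.23,0.06,-0.56],0.087]
  ]
}}

```text
time_s: 15.22
tool_pos: [0.4738, -0.082, 0.2154]
tool_rot: [175.2, -8.9, 6.2]
force: [0.8, -0.9, 0.3]
grip_width: 0.087
```

```bash
python3 g.py .4315 -0.3400 .16 0 -90
```

```text
now [ 0.4738 -0.082   0.2154] [175.2  -8.9   6.2] q [ 11.8  -9.5  -6.8 114.4   2.1  65.4  10.1] t 15.22
shift(tool) [-0.0776  0.2474  0.065 ] rotvec [ 0.1915 -0.0504 -1.6355]
F [ 0.8 -0.9  0.3] T [0.02 0.03 0.02] w 0.087
```

{"fn": "send_rows", "kwargs": {
  "steps": [
    [[0.01,0.03,0.0],[0.06,-0.02,-0.11],0.087],
    [[0.015,0.06,0.0],[0.1,-0.03,-0.22],0.087],
    [[0.02,0.09,0.005],[0.14,-0.04,-0.33],0.087],
    [[0.02,0.12,0.01],[0.17,-0.05,-0.45],0.087],
    [[0.02,0.15,0.02],[0.19,-0.05,-0.56],0.087]
  ]
}}

```text
time_s: 15.63
tool_pos: [0.5112, -0.2287, 0.2118]
tool_rot: [-178.1, -5.3, 35.3]
force: [1.0, 0.1, -0.1]
grip_width: 0.0871
```

```bash
python3 g.py .4315 -0.3400 .16 0 -90
```

```text
now [ 0.5112 -0.2287  0.2118] [-178.1   -5.3   35.3] q [19.4  7.1  6.1 98.2 -6.5 73.9 62.6] t 15.63
shift(tool) [-0.1336  0.046   0.0382] rotvec [ 0.0217 -0.1007 -1.1229]
F [ 1.   0.1 -0.1] T [-0.02 -0.12  0.02] w 0.0871
```

{"fn": "send_rows", "kwargs": {
  "steps": [
    [[-0.03,0.01,0.005],[0.0,-0.04,-0.02],0.087],
    [[-0.05,0.02,0.01],[0.01,-0.06,-0.04],0.087],
    [[-0.08,0.03,0.02],[0.015,-0.07,-0.06],0.087],
    [[-0.11,0.04,0.03],[0.02,-0.09,-0.08],0.087],
    [[-0.13,0.046,0.038],[0.025,-0.095,-0.08],0.087]
  ]
}}

```text
time_s: 16.05
tool_pos: [0.4308, -0.3375, 0.1584]
tool_rot: [-176.7, 0.2, 39.8]
force: [0.2, -1.2, -0.3]
grip_width: 0.0872
```

{"fn": "send_rows", "kwargs": {
  "steps": [
    [[0,0,0],[0,0,0],0.087],
    [[0,0,0],[0,0,0],0.087],
    [[0,0,0],[0,0,0],0.087],
    [[0,0,0],[0,0,0],0.087],
    [[0,0,0],[0,0,0],0.087]
  ]
}}

```text
time_s: 16.47
tool_pos: [0.4349, -0.334, 0.1609]
tool_rot: [-176.9, -0.0, 40.0]
force: [-0.3, -0.2, 0.9]
grip_width: 0.0869
```

```bash
python3 g.py .4315 -0.3400 .07 0 -30; python3 - <<'E'
from cell import env
from cfg import *
c=env.read_camera("top"); s=env.read_camera("scene");o=env.get_obs()
crop(c,310,170,400,240,'m1.png'); crop(s,130,110,250,200,'m2.png')
d=np.array([.4315,-.34,.04])
for cc,u0,v0,k in((c,310,170,800/90),(s,130,110,800/120)):
  for q in (d,d*[1,1,0]): print((proj(cc,q)[0]-[u0,v0]+.4)*k)
E
```

```text
now [ 0.4349 -0.334   0.1609] [-176.9   -0.    40. ] q [ 26.   10.6  10.5 100.2  -2.8  72.4  77.3] t 16.47
shift(tool) [-0.0065  0.0074  0.0906] rotvec [-0.0545 -0.0007  0.0037]
F [-0.3 -0.2  0.9] T [-0.02 -0.19 -0.03] w 0.0869
m1.png scale 8.571428571428571 origin 310 170
m2.png scale 6.666666666666667 origin 130 110
[360.93666066 386.68318106]
[330.83949345 402.90600055]
[405.49999192 432.98642431]
[414.11451606 494.92401356]
```

View pics/m1.png

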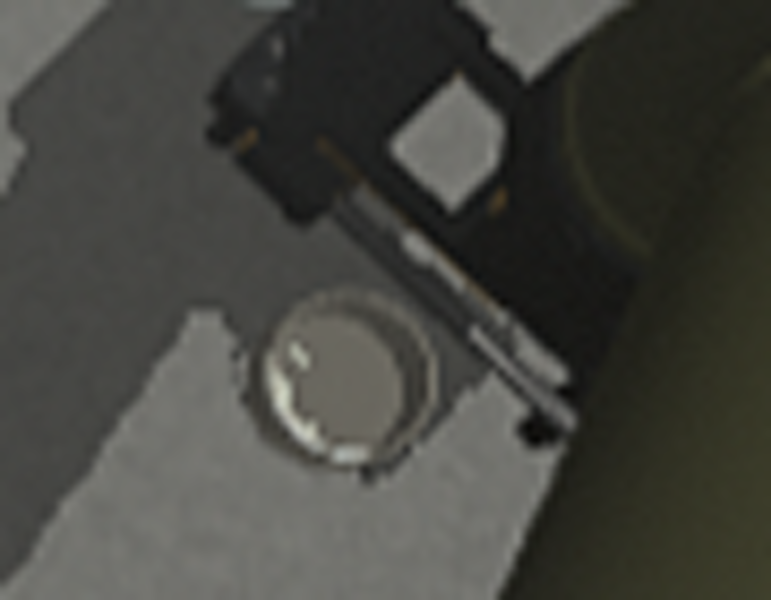

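View pics/m2.png

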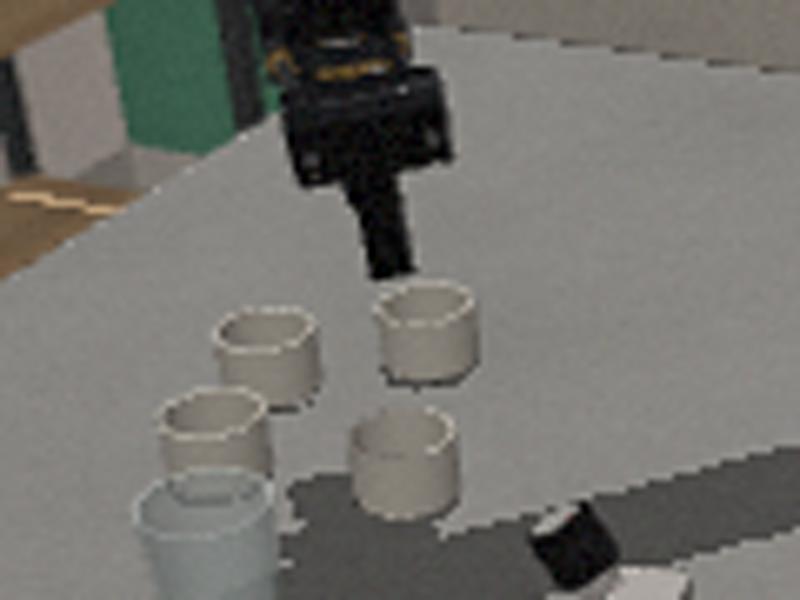

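{"fn": "send_rows", "kwargs": {
  "steps": [
    [[-0.0065,0.008,0.02],[-0.0545,-0.001,0.004],0.087],
    [[-0.0065,0.008,0.04],[-0.0545,-0.001,0.004],0.087],
    [[-0.0065,0.008,0.06],[-0.0545,-0.001,0.004],0.087],
    [[-0.0065,0.008,0.085],[-0.0545,-0.001,0.004],0.087],
    [[-0.0065,0.008,0.09],[-0.0545,-0.001,0.004],0.087]
  ]
}}

```text
time_s: 16.98
tool_pos: [0.4288, -0.3392, 0.0666]
tool_rot: [-179.6, 0.1, 39.7]
force: [-0.9, 0.8, -0.7]
grip_width: 0.0867
```

{"fn": "send_rows", "kwargs": {
  "steps": [
    [[0,0,0],[0,0,0],0.087],
    [[0,0,0],[0,0,0],0.087],
    [[0,0,0],[0,0,0],0.087],
    [[0,0,0],[0,0,0],0.087],
    [[0,0,0],[0,0,0],0.087]
  ]
}}

```text
time_s: 17.4
tool_pos: [0.4316, -0.342, 0.0714]
tool_rot: [179.9, 0.0, 39.7]
force: [1.0, -0.1, -1.4]
grip_width: 0.0871
```

```bash
python3 g.py .4312 -0.3410 .010 0 -30
```

```text
now [ 0.4316 -0.342   0.0714] [179.9   0.   39.7] q [ 26.3  13.5  10.4 107.8  -2.8  58.9  77.6] t 17.4
shift(tool) [ 0.0003 -0.0011  0.0614] rotvec [ 0.0014  0.0003 -0.0024]
F [ 1.  -0.1 -1.4] T [-0.02 -0.11  0.03] w 0.0871
```

{"fn": "send_rows", "kwargs": {
  "steps": [
    [[0,-0.001,0.015],[0,0,0],0.087],
    [[0,-0.001,0.03],[0,0,0],0.087],
    [[0,-0.001,0.042],[0,0,0],0.087],
    [[0,-0.001,0.052],[0,0,0],0.087],
    [[0,-0.001,0.06],[0,0,0],0.087]
  ]
}}

```text
time_s: 17.82
tool_pos: [0.4299, -0.3406, 0.0092]
tool_rot: [-179.9, 0.1, 39.6]
force: [-0.1, 1.1, 0.2]
grip_width: 0.0872
```

{"fn": "send_rows", "kwargs": {
  "grip_force": 12,
  "steps": [
    [[0,0,0],[0,0,0],0.08],
    [[0,0,0],[0,0,0],0.07],
    [[0,0,0],[0,0,0],0.065],
    [[0,0,0],[0,0,0],0.05],
    [[0,0,0],[0,0,0],0.05]
  ]
}}

```text
time_s: 18.23
tool_pos: [0.4305, -0.341, 0.0108]
tool_rot: [180.0, 0.0, 39.7]
force: [-0.7, -0.2, 0.9]
grip_width: 0.0613
```

{"fn": "send_rows", "kwargs": {
  "steps": [
    [[0,0,0],[0,0,0],0.05],
    [[0,0,0],[0,0,0],0.05],
    [[0,0,0],[0,0,0],0.05],
    [[0,0,0],[0,0,0],0.05],
    [[0,0,0],[0,0,0],0.05]
  ]
}}

```text
time_s: 18.65
tool_pos: [0.4305, -0.341, 0.0107]
tool_rot: [180.0, 0.0, 39.7]
force: [-0.9, 0.4, 6.1]
grip_width: 0.0609
```

```bash
python3 g.py .4312 -0.3410 .010 0 -30
```

```text
now [ 0.4305 -0.341   0.0107] [180.    0.   39.7] q [ 26.7  18.   10.1 110.4  -3.9  52.   78.4] t 18.65
shift(tool) [0.0005 0.0004 0.0007] rotvec [ 0.0002  0.0007 -0.0024]
F [-0.9  0.4  6.1] T [ 0.1  -0.02 -0.02] w 0.0609
```

{"fn": "send_rows", "kwargs": {
  "grip_force": 15,
  "steps": [
    [[0,0,0],[0,0,0],0.05],
    [[0,0,-0.006],[0,0,0],0.05],
    [[0,0,-0.015],[0,0,0],0.05],
    [[0,0,-0.03],[0,0,0],0.05],
    [[0,0,-0.05],[0,0,0],0.05]
  ]
}}

```text
time_s: 19.07
tool_pos: [0.4286, -0.3396, 0.0593]
tool_rot: [-179.7, 0.1, 39.6]
force: [0.2, -0.3, -1.5]
grip_width: 0.0605
```

```bash
python3 -c "
from cfg import *
print(st((.045,0,.06)))"; python3 g.py .56 -.18 .19 0 -60; python3 - <<'E'
from cell import env
from cfg import *
s=env.read_camera("scene")
crop(s,130,110,250,200,'n2.png')
E
```

```text
[0.6649246  0.01202223 0.06      ]
now [ 0.4286 -0.3396  0.0593] [-1.797e+02  1.000e-01  3.960e+01] q [ 26.3  14.2  10.4 108.5  -2.9  57.8  77.6] t 19.07
shift(tool) [ 0.2027 -0.0397 -0.131 ] rotvec [-0.0052  0.0009 -0.5261]
F [ 0.2 -0.3 -1.5] T [ 0.06 -0.17 -0.01] w 0.0605
n2.png scale 6.666666666666667 origin 130 110
```

View pics/n2.png

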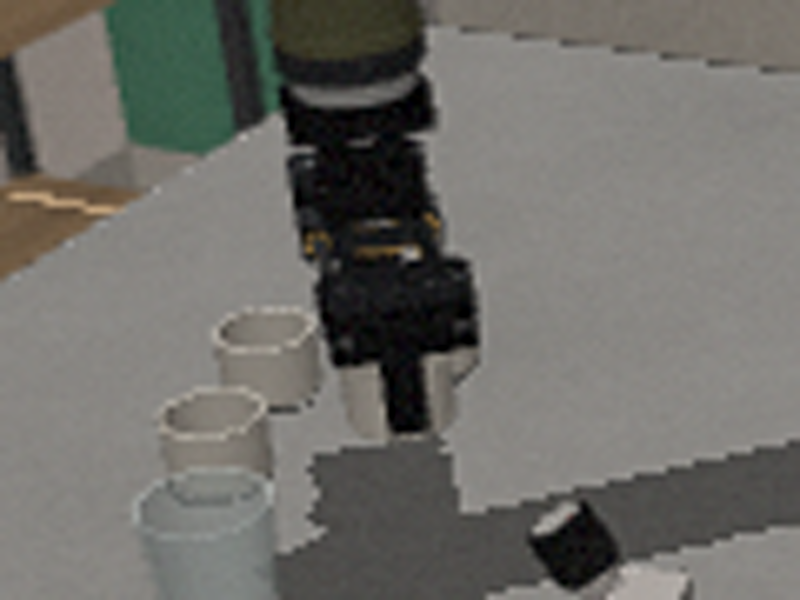

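Crop n2 shows the dish held at (405,395), clear of its shadow. I'll raise it, then carry it over.

{"fn": "send_rows", "kwargs": {
  "steps": [
    [[0,0,-0.025],[0,0,0],0.05],
    [[0,0,-0.05],[0,0,0],0.05],
    [[0.01,0.0,-0.08],[0,0,-0.03],0.05],
    [[0.03,-0.005,-0.105],[0,0,-0.08],0.05],
    [[0.06,-0.01,-0.125],[0,0,-0.15],0.05]
  ]
}}

```text
time_s: 19.53
tool_pos: [0.4687, -0.2972, 0.1874]
tool_rot: [179.9, 0.1, 48.1]
force: [0.7, -1.5, -1.7]
grip_width: 0.0608
```

```bash
python3 g.py .6649 .012 .19 0 -90
```

```text
now [ 0.4687 -0.2972  0.1874] [1.799e+02 1.000e-01 4.810e+01] q [ 22.5   7.9   7.7 100.   -1.   72.1  78.5] t 19.53
shift(tool) [ 0.3611 -0.0607 -0.0034] rotvec [ 2.00e-04  2.50e-03 -9.03e-01]
F [ 0.7 -1.5 -1.7] T [-0.   -0.25 -0.01] w 0.0608
```

{"fn": "send_rows", "kwargs": {
  "steps": [
    [[0.03,-0.005,-0.008],[0,0,-0.09],0.05],
    [[0.07,-0.012,-0.01],[0,0,-0.18],0.05],
    [[0.11,-0.018,-0.01],[0,0,-0.27],0.05],
    [[0.15,-0.025,-0.01],[0,0,-0.36],0.05],
    [[0.185,-0.03,-0.01],[0,0,-0.45],0.05]
  ]
}}

```text
time_s: 19.95
tool_pos: [0.5717, -0.1335, 0.1949]
tool_rot: [-179.9, -0.0, 74.4]
force: [0.8, 0.2, -1.9]
grip_width: 0.0604
```

```bash
python3 g.py .6649 .012 .19 0 -90
```

```text
now [ 0.5717 -0.1335  0.1949] [-179.9   -0.    74.4] q [12.3 11.7 -1.9 94.6  0.4 73.8 84.6] t 19.95
shift(tool) [0.1653 0.0505 0.005 ] rotvec [-0.0012 -0.0009 -0.4437]
F [ 0.8  0.2 -1.9] T [ 0.08 -0.19  0.01] w 0.0604
```

{"fn": "send_rows", "kwargs": {
  "steps": [
    [[0.035,0.01,0],[0,0,-0.09],0.05],
    [[0.075,0.022,0],[0,0,-0.18],0.05],
    [[0.11,0.033,0],[0,0,-0.27],0.05],
    [[0.14,0.043,0],[0,0,-0.36],0.05],
    [[0.155,0.05,0.005],[0,0,-0.444],0.05]
  ]
}}

```text
time_s: 20.37
tool_pos: [0.6633, 0.0049, 0.1903]
tool_rot: [179.9, -0.2, 100.1]
force: [-0.1, 1.5, -2.1]
grip_width: 0.0607
```

{"fn": "send_rows", "kwargs": {
  "steps": [
    [[0,0,0],[0,0,0],0.05],
    [[0,0,0],[0,0,0],0.05],
    [[0,0,0],[0,0,0],0.05],
    [[0,0,0],[0,0,0],0.05],
    [[0,0,0],[0,0,0],0.05]
  ]
}}

```text
time_s: 20.78
tool_pos: [0.6613, -0.0033, 0.1901]
tool_rot: [-179.9, 0.0, 99.3]
force: [0.1, 0.0, -0.7]
grip_width: 0.0605
```

```bash
python3 g.py .6649 .012 .10 0 -90; python3 - <<'E'
from cell import env
from cfg import *
s=env.read_camera("scene");c=env.read_camera("top")
crop(s,180,110,340,230,'o2.png');crop(c,160,85,320,205,'o1.png')
E
```

```text
now [ 0.6613 -0.0033  0.1901] [-179.9    0.    99.3] q [ 4.7 20.9 -8.8 83.6  3.3 75.7 95. ] t 20.78
shift(tool) [0.0146 0.0061 0.0901] rotvec [-0.0012  0.0006 -0.0086]
F [ 0.1  0.  -0.7] T [ 0.1  -0.13  0.  ] w 0.0605
o2.png scale 5.0 origin 180 110
o1.png scale 5.0 origin 160 85
```

View pics/o2.png

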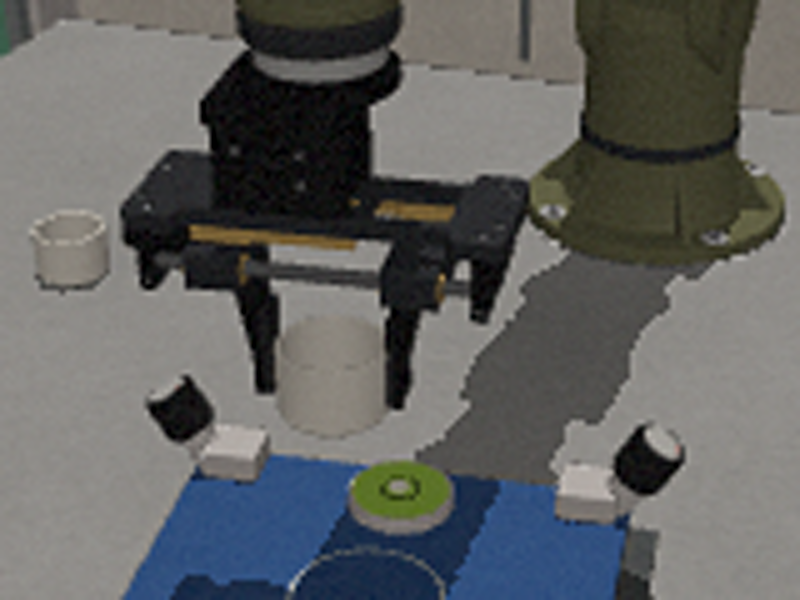

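View pics/o1.png

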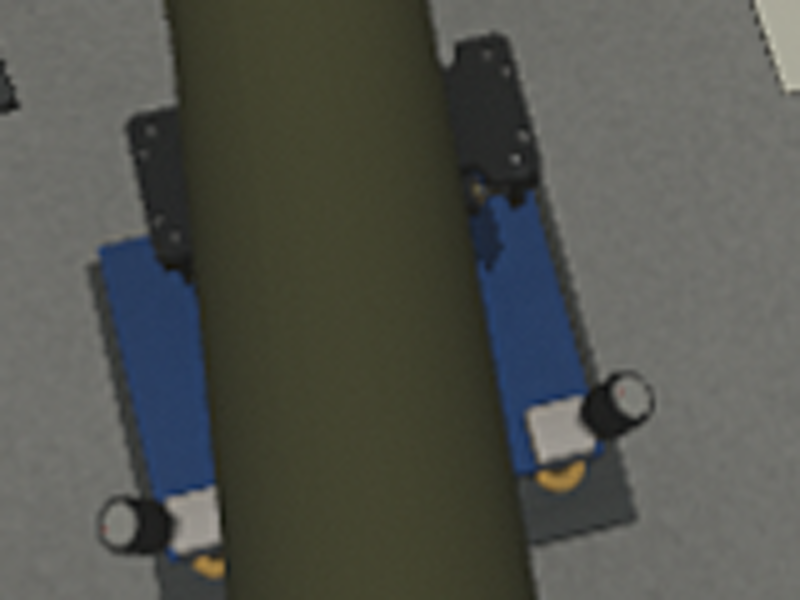

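{"fn": "send_rows", "kwargs": {
  "steps": [
    [[0.0075,0.003,0.01],[0,0,-0.009],0.05],
    [[0.0145,0.006,0.03],[0,0,-0.009],0.05],
    [[0.0145,0.006,0.05],[0,0,-0.009],0.05],
    [[0.0145,0.006,0.07],[0,0,-0.009],0.05],
    [[0.0145,0.006,0.085],[0,0,-0.009],0.05]
  ]
}}

```text
time_s: 21.3
tool_pos: [0.664, 0.0148, 0.1022]
tool_rot: [-179.8, -0.1, 100.0]
force: [-0.7, -0.2, -2.6]
grip_width: 0.0603
```

{"fn": "send_rows", "kwargs": {
  "steps": [
    [[0,0,0],[0,0,0],0.05],
    [[0,0,0],[0,0,0],0.05],
    [[0,0,0],[0,0,0],0.05],
    [[0,0,0],[0,0,0],0.05],
    [[0,0,0],[0,0,0],0.05]
  ]
}}

```text
time_s: 21.72
tool_pos: [0.666, 0.014, 0.1063]
tool_rot: [179.9, 0.0, 100.0]
force: [-0.4, -0.1, -1.5]
grip_width: 0.0603
```

```bash
python3 g.py .6649 .012 .0717 0 -90; python3 - <<'E'
from cell import env
from cfg import *
s=env.read_camera("scene")
crop(s,180,130,340,250,'q2.png'); print((proj(s,st((.045,0,.06)))[0]-[180,130]+.4)*5)
E
```

```text
now [0.666  0.014  0.1063] [179.9   0.  100. ] q [ 3.6 24.8 -9.2 88.4  4.2 67.2 93.6] t 21.72
shift(tool) [-0.0018 -0.0015  0.0346] rotvec [0.0012 0.0001 0.0033]
F [-0.4 -0.1 -1.5] T [ 0.08 -0.11 -0.03] w 0.0603
q2.png scale 5.0 origin 180 130
[366.98782103 496.31984716]
```

View pics/q2.png

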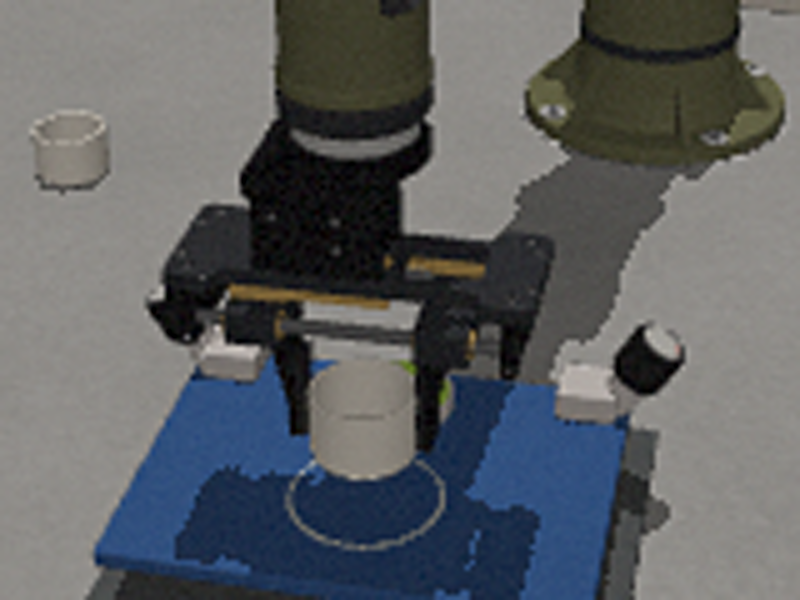

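{"fn": "send_rows", "kwargs": {
  "steps": [
    [[-0.002,-0.0015,0.008],[0,0,0],0.05],
    [[-0.002,-0.0015,0.016],[0,0,0],0.05],
    [[-0.002,-0.0015,0.022],[0,0,0],0.05],
    [[-0.002,-0.0015,0.027],[0,0,0],0.05],
    [[-0.002,-0.0015,0.03],[0,0,0],0.05]
  ]
}}

```text
time_s: 22.18
tool_pos: [0.6631, 0.0116, 0.0732]
tool_rot: [-179.8, -0.0, 100.0]
force: [-0.1, -0.4, -1.7]
grip_width: 0.0602
```

{"fn": "send_rows", "kwargs": {
  "steps": [
    [[0,0,0.001],[0,0,0],0.05],
    [[0,0,0.002],[0,0,0],0.05],
    [[0,0,0.003],[0,0,0],0.05],
    [[0,0,0.0035],[0,0,0],0.05],
    [[0,0,0.0035],[0,0,0],0.05]
  ]
}}

```text
time_s: 22.6
tool_pos: [0.664, 0.0117, 0.0714]
tool_rot: [-179.9, -0.0, 100.0]
force: [0.2, -0.6, -1.7]
grip_width: 0.0602
```

```bash
python3 g.py .6649 .012 .0707 0 -90; python3 - <<'E'
from cell import env
from cfg import *
s=env.read_camera("scene")
crop(s,210,170,290,250,'r2.png')
E
```

```text
now [0.664  0.0117 0.0714] [-179.9   -0.   100. ] q [ 3.7 26.4 -9.  90.3  4.5 63.7 93.6] t 22.6
shift(tool) [0.0002 0.0009 0.0007] rotvec [-0.0009 -0.0002  0.0034]
F [ 0.2 -0.6 -1.7] T [ 0.08 -0.12 -0.03] w 0.0602
r2.png scale 7.5 origin 210 170
```

View pics/r2.png

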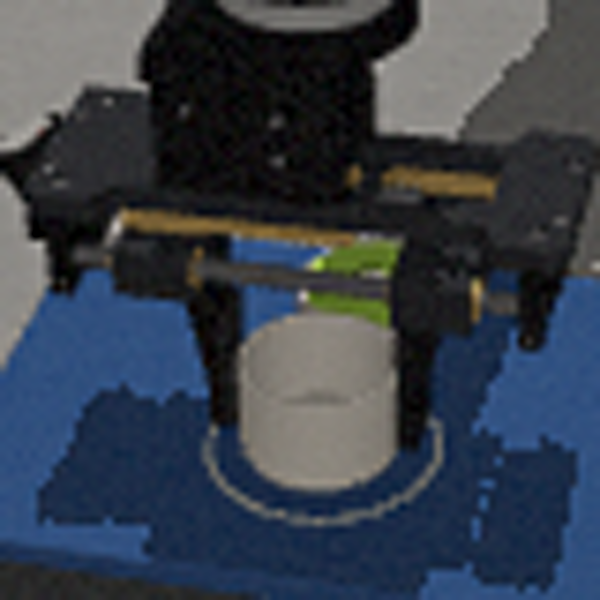

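{"fn": "send_rows", "kwargs": {
  "steps": [
    [[0,0,0.0003],[0,0,0],0.05],
    [[0,0,0.0006],[0,0,0],0.05],
    [[0,0,0.0009],[0,0,0],0.05],
    [[0,0,0.0012],[0,0,0],0.05],
    [[0,0,0.0012],[0,0,0],0.05]
  ]
}}

```text
time_s: 23.07
tool_pos: [0.6641, 0.0117, 0.0708]
tool_rot: [-180.0, -0.0, 100.0]
force: [-3.2, 0.8, 3.3]
grip_width: 0.0603
```

```bash
python3 g.py .6649 .012 .0707 0 -90
```

```text
now [0.6641 0.0117 0.0708] [-180.   -0.  100.] q [ 3.7 26.4 -9.  90.3  4.5 63.6 93.6] t 23.07
shift(tool) [0.0002 0.0008 0.0001] rotvec [-0.0007 -0.0001  0.0034]
F [-3.2  0.8  3.3] T [ 0.06  0.28 -0.02] w 0.0603
```

Contact: Fz went from -1.7 to +3.3 N. I'll open slowly and retreat upward.

{"fn": "send_rows", "kwargs": {
  "steps": [
    [[0,0,0],[0,0,0],0.062],
    [[0,0,0],[0,0,0],0.066],
    [[0,0,0],[0,0,0],0.07],
    [[0,0,0],[0,0,0],0.075],
    [[0,0,0],[0,0,0],0.08]
  ]
}}

```text
time_s: 23.48
tool_pos: [0.6639, 0.0116, 0.0698]
tool_rot: [-179.9, -0.0, 100.0]
force: [0.3, 0.2, -0.1]
grip_width: 0.0747
```

{"fn": "send_rows", "kwargs": {
  "steps": [
    [[0,0,0],[0,0,0],0.084],
    [[0,0,-0.004],[0,0,0],0.084],
    [[0,0,-0.012],[0,0,0],0.084],
    [[0,0,-0.025],[0,0,0],0.084],
    [[0,0,-0.045],[0,0,0],0.084]
  ]
}}

```text
time_s: 23.9
tool_pos: [0.663, 0.0116, 0.1149]
tool_rot: [-179.8, -0.0, 100.0]
force: [0.3, 0.9, -0.5]
grip_width: 0.0838
```

{"fn": "send_rows", "kwargs": {
  "steps": [
    [[0,0,-0.03],[0,0,0],0.084],
    [[0,0,-0.06],[0,0,0],0.084],
    [[0,0,-0.09],[0,0,0],0.084],
    [[0,-0.0,-0.11],[0,0,0],0.084],
    [[0,0.0,-0.12],[0,0,0],0.084]
  ]
}}

```text
time_s: 24.32
tool_pos: [0.6659, 0.0118, 0.2409]
tool_rot: [179.6, 0.0, 100.0]
force: [0.4, 0.5, 0.0]
grip_width: 0.0842
```

```bash
python3 g.py .5 -.2 .26 0 -60; python3 - <<'E'
from cell import env
from cfg import *
s=env.read_camera("scene")
crop(s,180,160,340,280,'s2.png')
E
```

```text
now [0.6659 0.0118 0.2409] [179.6   0.  100. ] q [ 3.7 19.9 -9.3 79.2  3.2 80.8 94.5] t 24.32
shift(tool) [-0.1799 -0.2    -0.0202] rotvec [ 0.0063 -0.0008  0.527 ]
F [0.4 0.5 0. ] T [ 0.13 -0.14 -0.01] w 0.0842
s2.png scale 5.0 origin 180 160
```

View pics/s2.png

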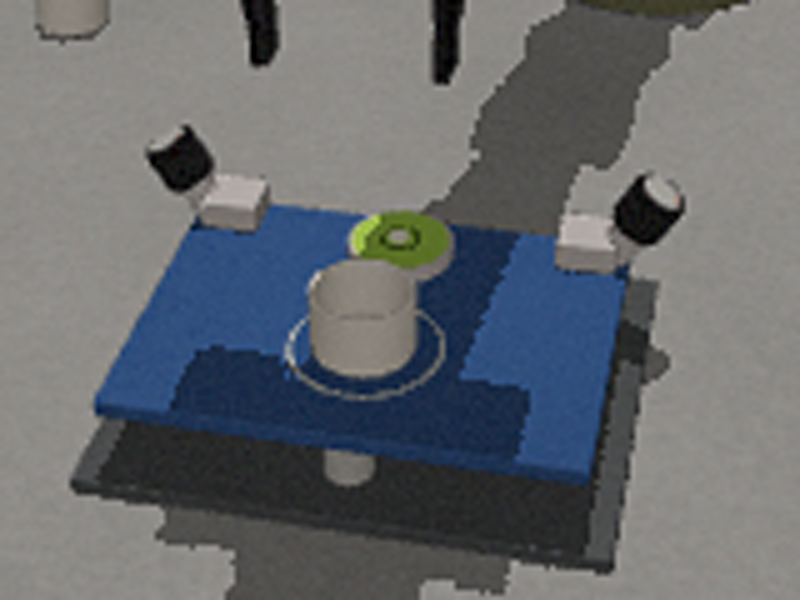

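Crop s2 shows the dish upright inside the circle, centred about (363,320), with the bubble in the ring at (400,238). I'll move the arm aside and check from above.

{"fn": "send_rows", "kwargs": {
  "steps": [
    [[-0.03,-0.03,-0.02],[0,0,0.05],0.084],
    [[-0.06,-0.06,-0.02],[0,0,0.1],0.084],
    [[-0.09,-0.09,-0.02],[0,0,0.2],0.084],
    [[-0.12,-0.12,-0.02],[0,0,0.3],0.084],
    [[-0.15,-0.15,-0.02],[0,0,0.4],0.084]
  ]
}}

```text
time_s: 24.78
tool_pos: [0.545, -0.157, 0.2543]
tool_rot: [-179.9, 0.0, 76.8]
force: [-0.1, -0.5, 0.4]
grip_width: 0.0838
```

{"fn": "send_rows", "kwargs": {
  "steps": [
    [[-0.03,-0.0,0],[0,0,0],0.084],
    [[-0.06,0,0],[0,0,0],0.084],
    [[-0.09,0,0],[0,0,0],0.084],
    [[-0.11,0,0],[0,0,0],0.084],
    [[-0.12,0,0],[0,0,0],0.084]
  ]
}}

```text
time_s: 25.2
tool_pos: [0.5178, -0.2763, 0.2542]
tool_rot: [-179.8, 0.1, 76.8]
force: [-0.0, -0.6, 0.8]
grip_width: 0.0841
```

{"fn": "send_rows", "kwargs": {
  "steps": [
    [[0,0,0],[0,0,0],0.084],
    [[0,0,0],[0,0,0],0.084],
    [[0,0,0],[0,0,0],0.084],
    [[0,0,0],[0,0,0],0.084],
    [[0,0,0],[0,0,0],0.084]
  ]
}}

```text
time_s: 25.62
tool_pos: [0.5208, -0.2709, 0.2552]
tool_rot: [-179.9, -0.0, 77.2]
force: [0.8, 0.2, -0.5]
grip_width: 0.0841
```

```bash
python3 - <<'E'
from cell import env
from cfg import *
c=env.read_camera("top");s=env.read_camera("scene")
crop(c,0,0,512,384,'t1.png'); crop(c,170,105,300,205,'t2.png')
print(env.get_obs()['joint_velocities'].round(2),env.get_obs()['force'].round(1))
E
```

```text
t1.png scale 1.5625 origin 0 0
t2.png scale 6.0 origin 170 105
[ 0.34  0.02  0.37 -0.03  0.09  0.06  0.08] [-0.4 -0.4  0.1]
```

View pics/t1.png

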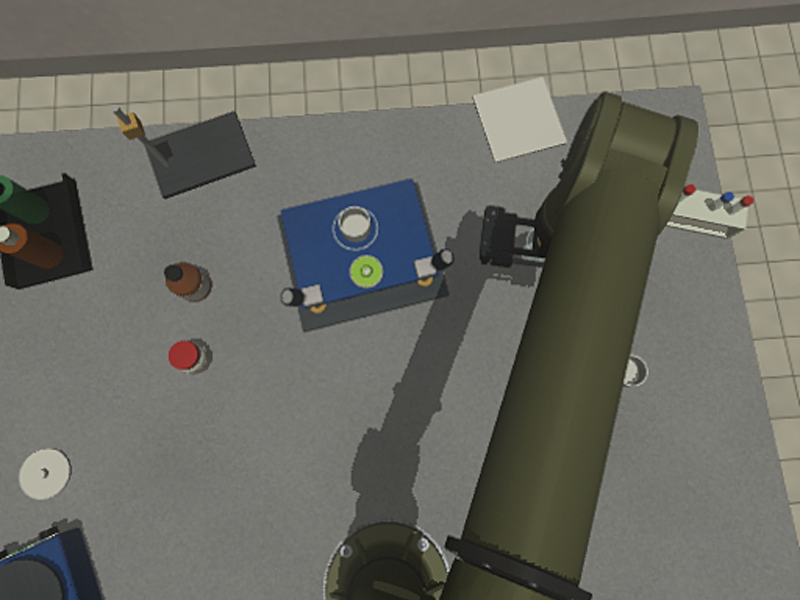

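View pics/t2.png

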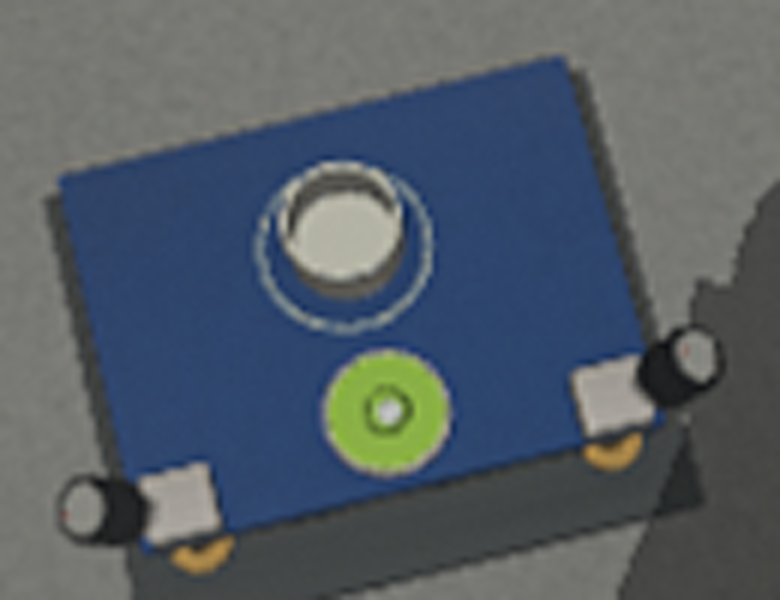

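```bash
python3 - <<'E'
from cell import env
from cfg import *
c=env.read_camera("top")
d=back(c,np.array((342,223))/6+[170,105]-.4,.10); m=back(c,np.array((344,247))/6+[170,105]-.4,.06)
print((d-m)*1000, st((.045,0,.06)))
crop(c,222,160,248,184,'v9.png')
E
```

```text
[-1.43825548 -1.90138601 40.        ] [0.6649246  0.01202223 0.06      ]
v9.png scale 25.0 origin 222 160
```

View pics/v9.png

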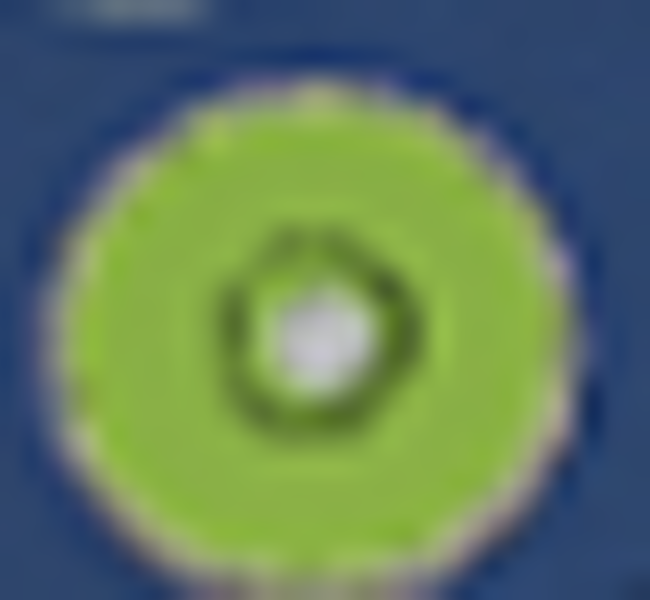

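The dish is within about 2.5 mm of the circle's centre (12 mm of slack), and the bubble (322,343) is inside the ring (318,335). I'm handing it in.

```bash
python3 -c "
from cell import env
print(env.sign_off(), env.get_obs()['time_s'])"
```

```text
the job is handed in; nothing more can be done
the job is handed in; nothing more can be done
```

The stage is level, the dish stands inside the white circle, and I handed the job in at about 26 s on the robot's clock. The sign-off gives no verdict.

- **Levelling:** I turned the right knob about 1.8 rad clockwise, then the left about 1.8 rad clockwise. The bubble was inside the ring before I touched the dish. In the last picture from above it was still there, about 1 mm off centre with 4 mm allowed.
- **Dish:** I took the leftmost of the four look-alikes and lowered it until I felt light contact (Fz from -1.7 to +3.3 N). After I let go it stood upright, about 2.5 mm from the circle's centre, with about 12 mm to spare.
- **Other things:** The last picture from above shows the bottle and jar where they started. The arm hid the beaker in that picture. I last saw it in place just before lifting the dish; after that the arm stayed well above or away from it. The gripper was clear of everything at the end.
- **A disagreement:** At the start the scene camera put the bubble about 6 mm off centre and the top camera about 9 mm. I went by the top camera, and the later pictures bore it out.

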